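Take the empty canister out of the interlocked condiment row

TASK

Under the strip lamp stands a row of condiment bins that hook into one another; one of the two slim canisters with a leaning handle is empty. Lift the empty one straight up out from between its neighbours, and set it down gently, upright, at the middle of the plate of the small adjustable stand. Leave the other bins, the plates and the carton where they stand, and do not bump the lamp or its frame.

Things in the scene. Friction and masses are not known exactly. Their poses are not given: they have to be found in the camera images.
- station: Fixed serving station. Origin on the counter under the row's middle, z up, y along the row, -x to the front, where the handles lean out. Base plate 130 x 330 mm, top at z = 10 mm. On it stand loose, by y: left bin +112, slim canister +56, mid bin 0, slim canister -56, right bin -112 mm; which slim one is empty varies. Two 18 mm posts at x = 50, y = +-205 mm carry the lamp on brackets at its height.
- station_lamp (a point): Middle of the underside of the strip lamp, at (-56, 0, 355) mm in the station's frame. A bar 44 mm wide in x, 450 mm long in y, 35 mm tall, right above the handles (a 14 mm tube hangs 7 mm lower): a tool pointing straight down cannot reach them. One leaning 35 to 45 degrees back to the front, fingers pointing down and to +x, stays clear, also with the canister raised 80 mm.
- empty_canister: Empty slim canister: open grey box 80 x 40 mm (x, y), rim 75 mm high, about 0.25 kg (0.17 to 0.35). Origin at the centre of its underside, axes as the station's. An upright T rib on each y side, 65 mm tall from the bottom (head 16 mm wide in x, outer face 32 mm from the middle), runs in a C channel of the bin beside it with 1.5 mm play: it comes out only straight up, after 65 mm.
- empty_canister_grip (a point): Where to pinch the empty canister: (-63, 0, 105) mm in its frame, in the middle of its handle. The handle is a flat tab 12 mm thick, 28 mm wide in y, leaning 35 degrees from vertical to -x, from (-37, 0, 68) at the front rim to its end at (-74, 0, 121) mm. Best pinched across its 28 mm width, fingers along its slope.
- full_canister: The same slim canister, but full of wooden stirrers; stays where it is. Origin at the centre of its underside.
- mid_bin: Wider bin in the middle of the row, loose, 80 x 45 mm, rim 75 mm high, about 0.7 kg with its small white cups; a 12 mm deep C channel on both y sides. Origin at the centre of its underside.
- left_bin: Wider bin at the +y end of the row, loose, 80 x 45 x 75 mm, about 0.7 kg with sachets; channel on its -y side. Origin at the centre of its underside.
- right_bin: Wider bin at the -y end of the row, loose, 80 x 45 x 75 mm, about 0.7 kg with sachets; channel on its +y side. Origin at the centre of its underside.
- stand: Height-adjustable stand, fixed. Origin on the counter under the middle of its plate. Foot 120 x 120 mm; on a column a level square plate 170 x 170 mm, 6 mm thick, sides along x and y of this body. The plate is clamped firmly; the height of its top differs each time, 40 to 90 mm above the counter, and is not given: look or feel for it.
- plates: Stack of white plates, 140 mm across, 84 mm high; bystander. Origin at the centre of its underside.
- carton: Drinks carton, 70 x 70 mm, 180 mm high; bystander. Origin at the centre of its underside.
Not all that is in view belongs to the job. What is shaped like the full_canister but purple or yellow is not meant.

How it is judged:
On the way:
1. the empty canister is lifted clear of its neighbours, upright (z of empty_canister in the frame of station above 0.077 m and angle between empty_canister's own z axis and vertical below 0.3 rad), for 0.1 s.
At the end, for the whole second after the job is handed in: The empty canister stands upright (within 0.08 rad) and at rest on the stand's plate, the middle of its underside within 35 mm of the plate's middle; the full canister and the three wide bins stand upright within 12 mm of where they were (horizontal distance between empty_canister and stand below 0.035 m and height (world z) of empty_canister above 0.03 m and angle between each of empty_canister, full_canister, mid_bin, left_bin, right_bin's own z axis and vertical below 0.08 rad and contact force between empty_canister and stand above 0.5 N and linear speed of empty_canister below 0.02 m/s and distance of each of full_canister, mid_bin, left_bin, right_bin from where it was at the start of the episode below 0.012 m); the robot touches nothing.
It fails at once if another bin of the row dragged along: moved more than 20 mm (distance of any of full_canister, mid_bin, left_bin, right_bin from where it was at the start of the episode above 0.02 m).
It fails at once if plates or carton moved more than 20 mm (distance of any of plates, carton from where it was at the start of the episode above 0.02 m).
It fails at once if the robot bumps the lamp or its frame with more than 10 N (contact force between any of the arm, the fingers and station above 10 N).
It fails at once if the canister is pressed on the stand with more than 80 N (contact force between empty_canister and stand above 80 N).
It fails at once if the canister is dropped or slammed on the stand: still faster than 0.25 m/s on touching it (contact force between empty_canister and stand above 1 N and linear speed of empty_canister above 0.25 m/s).
It also fails if it takes over 58 s, if anything falls off the work surface, if the arm or the gripper's body presses on something with over 40 N, if the wrist force passes 120 N, or if a joint passes its speed limit or range.

ROBOT

A 7-joint arm with a two-finger parallel gripper is mounted at the origin on the work surface. World frame = base frame: x ahead of the robot, y to its left, z up, the work surface at z = 0. Lengths are in m, angles in rad, forces in N, time in s.
With the tool pointing down it reaches from about 0.425 to 0.825 m from the base axis. Payload 3.6 kg.
Tool frame: the origin (TCP) lies midway between the tips of the shut fingers; the grasp point (between the pads) lies 19 mm behind it (r.tcp_to_grasp is the distance from the TCP to the grasp point, in m); z points along the fingers, y is the direction in which the jaws open and shut (so a half turn about z gives the same grasp; the last joint's range is limited). The gripper opens to 85 mm and grips with 20 to 120 N. Pads are 22 mm wide; open, the fingers measure 114 mm over their backs; the gripper's body (76 mm by 85 mm) begins 54 mm behind the grasp point. The pads swing forward as they close: fully open they stand 13 mm farther back than shut.
Start: joints at [1.306, 0.615, -0.013, 1.423, 0.008, 1.103, -0.04], TCP at [0.153, -0.632, 0.231] pointing down, gripper open.
Joint ranges: [-3.12, 3.12], [-0.3, 2.06], [-1.34, 1.32], [0.26, 2.42], [-1.36, 4.5], [0.01, 1.98], [-2.84, 2.84]. Speed limits (rad/s): [2.79, 2.79, 3.14, 3.14, 3.14, 3.14, 3.14].

INTERFACE

Orientations are given as a unit quaternion [w, x, y, z].
In Python, from workcell import r gives the robot as it stands.
- The arm moves only by the tool move_arm, never from a script. Its arguments are lists of equal length, an entry for each row: "linear": the shift along the tool's x, y, z in cm, a list of three; "dr": the turn, a rotation vector about the tool's x, y, z in degrees, a list of three; "hand": the finger opening in cm, from 0 to 8.54. In form: {"linear": [[tx, ty, tz], ...], "dr": [[rx, ry, rz], ...], "hand": [hand, ...]}. A call has 1 to 20 rows; each row is the pose to reach, as a shift and turn from the pose commanded when the call began, along the tool's axes at that moment; what a row does not reach only later rows make up. A row lasts 1/8 s, in which the tool goes at most 62.5 mm and 10.7 degrees, less where a joint would pass 70% of its speed; a pose out of reach is approached as far as the arm can. A call with a gripper value outside its range is refused whole. The fingers move at their own pace and stop on an object; the grip force is fixed at half the most. Time passes only in rows, so rows that repeat a pose let the fingers close. It gives the time, the measured TCP pose, the force and the opening at its end, in the units of the state.
- r.get_obs(): the state, without advancing time (a new reading comes with each control period).
- r.snapshot(name): name is "scene" or "top" or "wrist"; returns a dict with "color" (400x640x3 uint8, red, green, blue), "intrinsics" (3x3 intrinsics, pixels), "rvec" (rotation vector, rad) and "tvec" (3), from world to camera coordinates, as OpenCV has them. Camera axes: x right, y down, z forward; pixel columns grow to the right and rows downward; lengths in m; the calibration is good to about 2 mm. A picture is of the moment at which its call begins. There is no depth.
- r.hand_in(): hands the job in, once; it reports no verdict.
Trained networks look in the newest picture that a camera, given by its name, has taken for a name from the list of things; names that differ only in an ending like _2 or _b are one class to them, and where a whole thing is asked for, a point or a joint stands for the part that bears it (a point fixed in the world has none). Each returns a list of dicts, best first, with "p" (0 to 1); they miss things now and then, are a little off and sometimes report something else, mostly with a low value. They report only what shows in the picture. A call takes as long as a camera call. They do not tell look-alikes from the thing itself.
- r.trace(target, camera): "mask" (400x640 bool, what is visible of it) and "position" ([column, row] in pixels, amid what is visible of it).
The state is a dict: "clock": time; "joints": joint angles; "qd": joint speeds; "tau": joint torques, N m; "position": TCP position; "ee_rot": TCP orientation; "force": force on the tool from outside, world axes, zero at the start; "ft_torque": the same for the moment, N m; "grip_width": opening from 0.0 (shut) to 1.0 (fully open).
Only numpy, scipy, OpenCV 4.12 (cv2) and the standard library are available. Lean on these libraries where they do the work, as an engineer would, in place of code of your own. Each camera call takes 0.05 s, during which the arm holds its last target.

## Working session

There is one attempt and no reset: what is moved stays moved. The work goes in short steps, Python scripts to look and compute and a tool call to move; the robot and the scene stay as the last step left them, time stands still between calls to the robot, and variables do not carry over. Pictures are saved under pics/ and viewed, and the job is handed in when it is done.

Besides the shell and the picture viewer there is one more tool, called after "Request:" by a JSON object that holds its "fn" and its "kwargs". move_arm: Moves the arm, as the interface text tells. Its arguments: {"type":"object","properties":{"linear":{"type":"array","items":{"type":"array","items":{"type":"number"}}},"dr":{"type":"array","items":{"type":"array","items":{"type":"number"}}},"hand":{"type":"array","items":{"type":"number"}}},"required":["linear","dr","hand"]}

```bash
ls; mkdir -p pics; python3 - <<'E'
from workcell import r
import cv2,json,numpy as np
print(r.get_obs())
for n in ["scene","top","wrist"]:
    s=r.snapshot(n); cv2.imwrite(f"pics/a_{n}.png",s["color"][:,:,::-1])
    print(n,np.round(s["intrinsics"],1).tolist(),s["rvec"],s["tvec"])
    np.savez(f"cam_{n}.npz",**s)
    for t in ["empty_canister","full_canister","mid_bin","left_bin","right_bin","stand","station"]:
        try:
            for d in r.trace(t,n)[:4]: print(n,t,round(d["p"],2),np.round(d["position"]),d["mask"].sum())
        except Exception as e: print(n,t,e)
E
```

```text
pics
{'clock': 0.0, 'joints': array([ 1.3064795 ,  0.61594021, -0.01257674,  1.424898  ,  0.00808773,
        1.1033807 , -0.04037722]), 'qd': array([ 3.34964507e-04,  9.35131259e-04, -1.55468095e-03, -1.45117666e-03,
        9.92607065e-05, -1.05487271e-03, -1.81916384e-03]), 'tau': array([-3.21722737e-04, -4.69213665e+01,  2.59311078e-01, -1.71035886e+01,
        9.99958429e-03,  9.61645273e-03,  1.46052141e-06]), 'position': array([ 0.15294077, -0.63097059,  0.23012491]), 'ee_rot': array([-1.27583018e-03,  9.92934849e-01,  1.18653810e-01, -1.77137172e-04]), 'force': array([ 0.60445977, -0.17808343,  0.34090122]), 'ft_torque': array([ 0.01753985, -0.00355527, -0.04649931]), 'grip_width': 1.0017004226418853}
scene [[384.0, 0.0, 320.3], [0.0, 384.0, 201.3], [0.0, 0.0, 1.0]] [ 1.31239089  2.27119416 -0.86788304] [ 0.27176648 -0.19965037  1.53283693]
scene empty_canister 0.74 [337. 248.] 673
scene full_canister 0.85 [253. 284.] 912
scene full_canister 0.81 [329. 329.] 1056
scene full_canister 0.67 [374. 260.] 778
scene full_canister 0.59 [396. 213.] 676
scene mid_bin 0.88 [352. 256.] 7
[... 218 characters left out ...]
6208 -2.20304186  0.08980623] [0.00786237 0.5979339  1.34441992]
top empty_canister 0.77 [297. 205.] 163
top full_canister 0.86 [273. 274.] 431
top full_canister 0.86 [234. 265.] 474
top full_canister 0.62 [266. 210.] 170
top full_canister 0.59 [268. 155.] 482
top mid_bin 0.5 [281. 204.] 224
top mid_bin 0.4 [178. 221.] 612
top mid_bin 0.35 [299. 206.] 171
top left_bin 0.51 [249. 210.] 203
top right_bin 0.53 [313. 200.] 193
top stand 0.97 [385. 207.] 2157
top station 0.72 [295. 205.] 191
top station 0.49 [178. 220.] 578
top station 0.26 [279. 214.] 4051
wrist [[318.8, 0.0, 324.5], [0.0, 318.8, 200.0], [0.0, 0.0, 1.0]] [-2.25609892  1.77250123  0.29576936] [-0.64995409 -0.04337232  0.38097643]
```

View pics/a_scene.png

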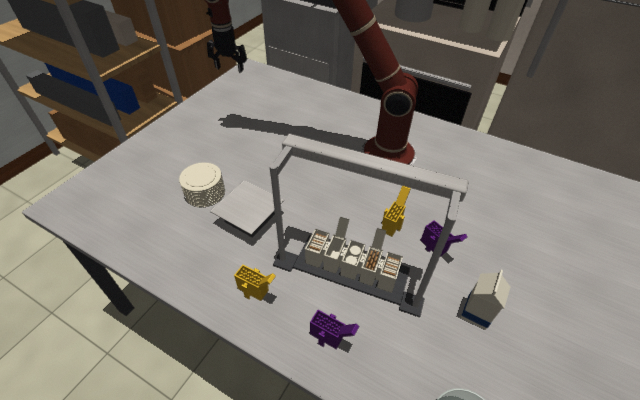

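View pics/a_top.png

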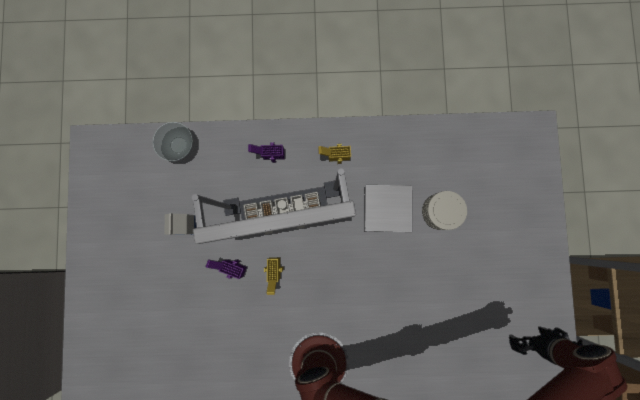

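```bash
python3 - <<'E'
import cv2
a=cv2.imread("pics/a_scene.png")[190:320,270:430]
cv2.imwrite("pics/a_crop.png",cv2.resize(a,None,fx=4.6,fy=4.6,interpolation=cv2.INTER_CUBIC))
a=cv2.imread("pics/a_top.png")[130:290,210:410]
cv2.imwrite("pics/a_crop2.png",cv2.resize(a,None,fx=3.7,fy=3.7,interpolation=cv2.INTER_CUBIC))
E
```

```text
(no output)
```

View pics/a_crop.png

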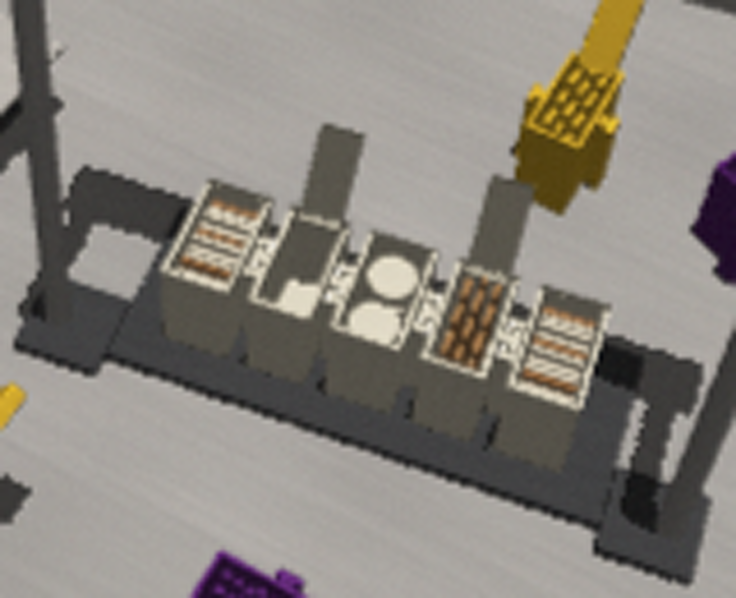

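View pics/a_crop2.png

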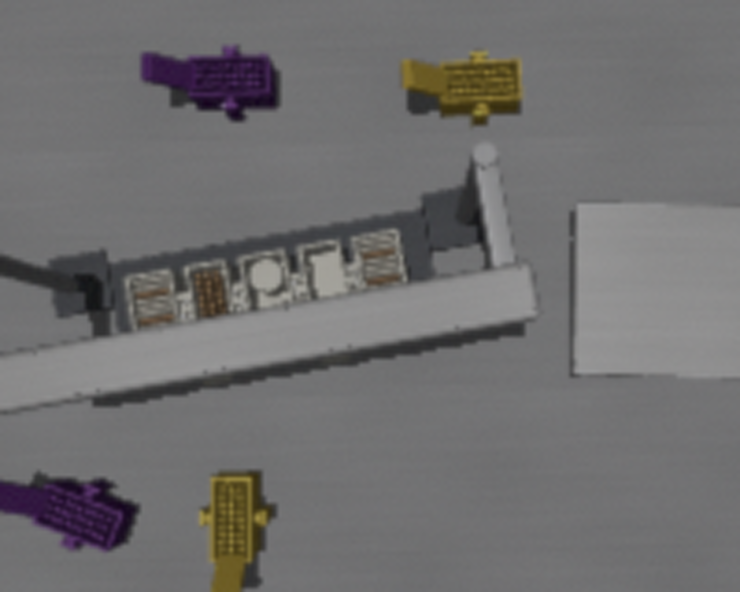

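The empty canister is the second bin from the left in the scene view, at about (335,248). Its grey floor is visible and there are no stirrers. The full one, with brown stirrers, is at about (374,260). The purple and yellow ones on the counter are decoys. The empty one is therefore at station y = -56. Next I fit the station and stand poses from corners.

```bash
cat > h.py <<'E'
import numpy as np,cv2
from scipy.optimize import least_squares
def proj(cam,P):
    return cv2.projectPoints(np.asarray(P,float).reshape(-1,1,3),cam["rvec"],cam["tvec"],cam["intrinsics"],None)[0].reshape(-1,2)
def cams(): return {n:dict(np.load(f"cam_{n}.npz")) for n in ["scene","top","wrist"]}
def T(p,P):
    P=np.asarray(P,float);c,s=np.cos(p[2]),np.sin(p[2])
    return P@np.array([[c,s,0],[-s,c,0],[0,0,1]])+[p[0],p[1],0]
E
python3 - <<'E'
from h import *
C=cams()
sc=lambda u,v:(u/4.6+270-.4,v/4.6+190-.4)
tp=lambda u,v:(u/3.7+210-.4,v/3.7+130-.4)
S=[];U=[]
def b(y,sx,sy): return (sx*.040,y+sy*.0225,.085)
obs=[("scene",b(-.112,-1,-1),sc(210,180)),("scene",b(-.112,-1,1),sc(275,203)),("scene",b(-.112,1,-1),sc(165,270)),("scene",b(-.112,1,1),sc(238,291)),
("scene",b(.112,-1,-1),sc(538,287)),("scene",b(.112,-1,1),sc(609,308)),("scene",b(.112,1,-1),sc(510,383)),("scene",b(.112,1,1),sc(582,407)),
("top",b(.112,1,1),tp(125,279)),("top",b(.112,1,-1),tp(173,269)),("top",b(-.112,1,1),tp(352,240)),("top",b(-.112,1,-1),tp(401,230)),
("top",(-.034,-.225,.39),tp(527,262)),("top",(-.078,-.225,.39),tp(537,315))]
f=lambda p:np.concatenate([proj(C[c],T(p,[P]))[0]-np.array(u) for c,P,u in obs])
s=least_squares(f,[.5,.1,0.1],loss="soft_l1");print(s.x,np.round(s.fun.reshape(-1,2),1).tolist())
np.save("station.npy",s.x)
# stand corners via contours of trace
from workcell import r
ms={}
for n in ["scene","top"]:
    r.snapshot(n); m=r.trace("stand",n)[0]["mask"].astype(np.uint8)*255; ms[n]=m
    c=max(cv2.findContours(m,0,2)[0],key=cv2.contourArea); print(n,cv2.approxPolyDP(c,4,True).reshape(-1,2).tolist())
    im=cv2.imread(f"pics/a_{n}.png"); x,y,w,h=cv2.boundingRect(c); cr=im[y-8:y+h+8,x-8:x+w+8]; print(n,x-8,y-8,cr.shape)
    cv2.imwrite(f"pics/st_{n}.png",cv2.resize(cr,None,fx=6,fy=6,interpolation=cv2.INTER_CUBIC))
E
```

```text
[0.56292523 0.11573892 0.1440011 ] [[0.1, -0.8], [-0.1, -1.3], [-0.5, -0.1], [-1.8, 0.2], [1.1, -1.0], [1.0, -0.7], [-0.2, 0.4], [0.2, 0.6], [-0.5, -0.7], [-1.1, -0.1], [-0.4, -0.8], [-1.3, -0.3], [0.9, -0.6], [1.0, 0.9]]
scene [[243, 182], [212, 211], [253, 236], [274, 214], [272, 195]]
scene 204 174 (71, 79, 3)
top [[365, 185], [365, 229], [410, 231], [411, 188]]
top 356 176 (64, 65, 3)
```

View pics/st_scene.png

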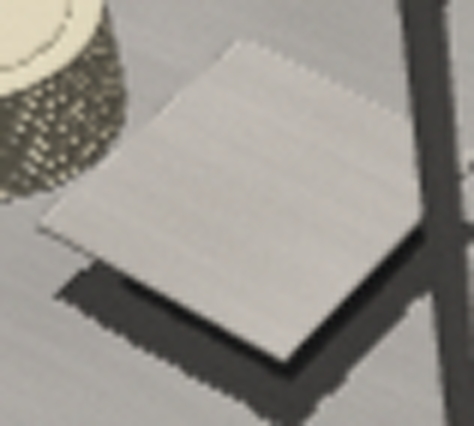

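View pics/st_top.png

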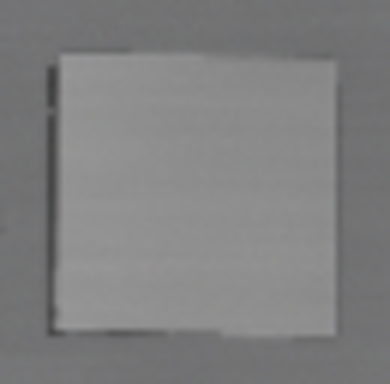

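```bash
python3 - <<'E'
from h import *
C=cams()
a=lambda u,v:(u/6+204-.4,v/6+174-.4); t=lambda u,v:(u/6+356-.4,v/6+176-.4)
o=[("scene",(-1,-1),a(243,39)),("scene",(1,-1),a(40,227)),("scene",(1,1),a(288,361)),
("top",(1,1),t(59,54)),("top",(1,-1),t(337,60)),("top",(-1,-1),t(337,336)),("top",(-1,1),t(55,331))]
f=lambda p:np.concatenate([proj(C[c],T(p,[(.085*x,.085*y,p[3])]))[0]-np.array(u) for c,(x,y),u in o])
s=least_squares(f,[.56,-.2,0,.06],loss="soft_l1");print(s.x,np.round(s.fun.reshape(-1,2),1).tolist())
st=np.load("station.npy")
E=T(st,[(0,-.056,.010)])[0];G=T(st,[(-.063,-.056,.115)])[0];print("emp",E,"grip",G,"lamp",T(st,[(-.056,0,.355)]))
for n in ["scene","top"]:
    im=cv2.imread(f"pics/a_{n}.png"); im=cv2.resize(im,None,fx=1,fy=1)
    k=4; off=(190,150) if n=="scene" else (200,130)
    cr=cv2.resize(im[off[1]:off[1]+150,off[0]:off[0]+200],None,fx=k,fy=k,interpolation=cv2.INTER_CUBIC)
    P=[(x,y+dy,z) for y in(-.112,.112) for dy in(-.0225,.0225) for x in(-.04,.04) for z in(.085,)]+[(-.074,-.056+d,.131) for d in(-.014,.014)]+[(-.074,.056+d,.131) for d in(-.014,.014)]+[(-.063,-.056,.115)]+[(.05,s*.205,0.37) for s in(-1,1)]+[(x,s*.225,z) for s in(-1,1) for x in(-.078,-.034) for z in(.355,.39)]+[(sx*.065,sy*.165,.01)for sx in(-1,1)for sy in(-1,1)]
    for q in proj(C[n],T(st,P)):
        cv2.circle(cr,tuple(int(v) for v in (q-off)*k+1.5),2,(0,0,255),-1)
    for q in proj(C[n],T(s.x,[(x*.085,y*.085,s.x[3]) for x in(-1,0,1) for y in(-1,0,1)])):
        cv2.circle(cr,tuple(int(v) for v in (q-off)*k+1.5),2,(0,255,0),-1)
    cv2.imwrite(f"pics/ov_{n}.png",cr)
E
```

```text
[ 0.55570316 -0.2703093  -0.04572943  0.05931942] [[-0.1, -0.1], [-0.7, -0.2], [-0.4, 0.5], [-0.5, 0.1], [-0.3, -0.1], [-0.0, 0.5], [-0.0, 0.5]]
emp [0.57096145 0.06031854 0.01      ] grip [0.50861351 0.05127779 0.115     ] lamp [[0.50750484 0.1077027  0.355     ]]
```

View pics/ov_scene.png

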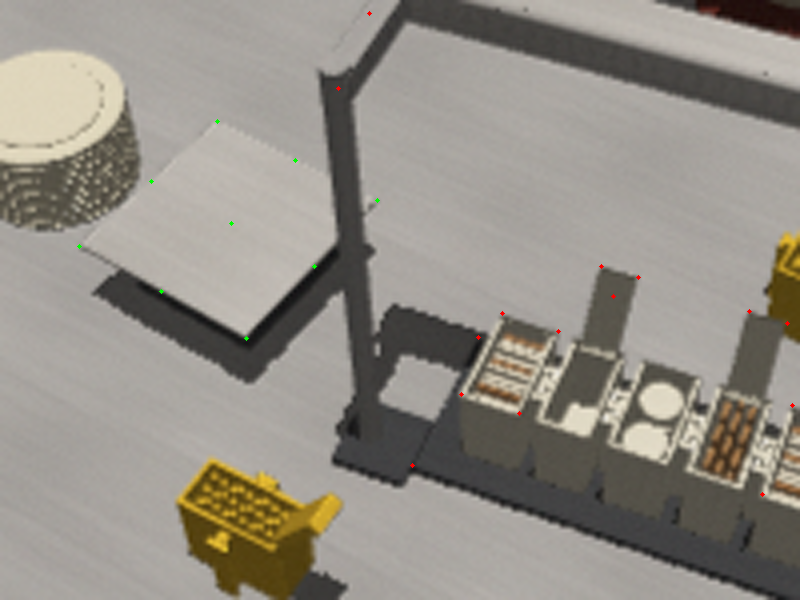

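View pics/ov_top.png

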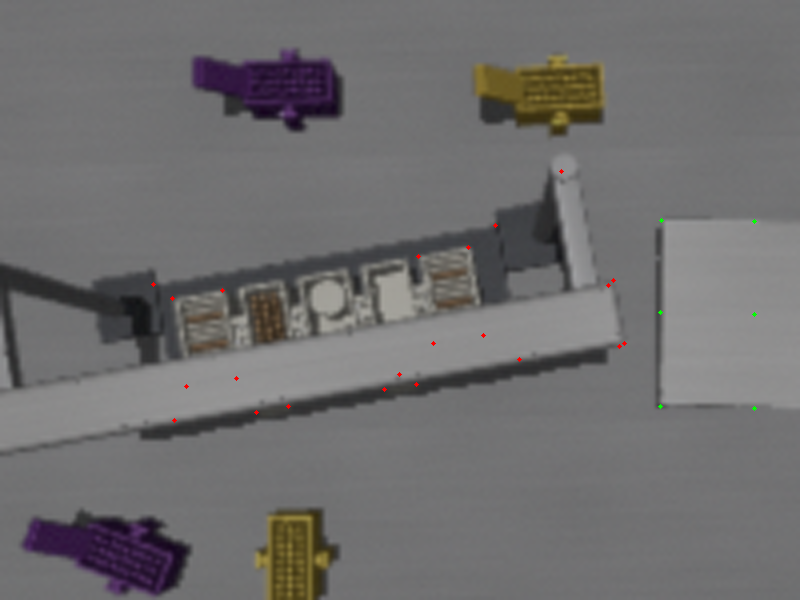

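```bash
cat >> h.py <<'E'
from scipy.spatial.transform import Rotation as R
def Rt(yaw,tilt):
    # tool rotation: tilt about tool y (deg), yaw of station x (rad)
    c,s=np.cos(np.radians(tilt)),np.sin(np.radians(tilt))
    M=np.array([[c,0,s],[0,-1,0],[s,0,-c]]) # columns x,y,z
    return R.from_euler("z",yaw)*R.from_matrix(M)
def rows(o,wps):
    q=o["ee_rot"];R0=R.from_quat([q[1],q[2],q[3],q[0]]);p0=o["position"]
    for p,Rr in wps:
        print("lin cm",np.round(R0.inv().apply(np.asarray(p)-p0)*100,2).tolist(),"dr",np.round((R0.inv()*Rr).as_rotvec(degrees=True),1).tolist())
E
python3 - <<'E'
from h import *
from workcell import r
st=np.load("station.npy");G=T(st,[(-.063,-.056,.115)])[0]
RT=Rt(st[2],40);z=RT.apply([0,0,1]);print(G,z,RT.as_quat())
pre=G+z*(.019-.11);print(pre)
rows(r.get_obs(),[((.32,-.42,.26),Rt(st[2],0)),((.41,-.22,.26),Rt(st[2],15)),((pre[0],-.09,.25),Rt(st[2],30)),(pre,RT)])
E
```

```text
[0.50861351 0.05127779 0.115     ] [ 0.63613459  0.09224255 -0.76604444] [ 0.93725795  0.06759994  0.341134   -0.02460437]
[0.45072527 0.04288371 0.18471004]
lin cm [21.21, -16.64, -2.87] dr [-0.0, -0.0, 5.4]
lin cm [34.66, -33.96, -2.87] dr [-0.7, 15.0, 5.3]
lin cm [41.69, -45.63, -1.87] dr [-1.4, 30.0, 5.3]
lin cm [44.82, -58.55, 4.66] dr [-1.9, 40.0, 5.2]
```

Request:
{"fn": "move_arm", "kwargs": {"linear": [[5,-4,-1],[9,-7.5,-2],[13,-11,-2.9],[17,-14,-2.9],[21,-17,-2.9],[24.5,-21,-2.9],[28,-25.5,-2.9],[31.5,-30,-2.9],[34.5,-34,-2.9],[37,-38,-2.9],[39.5,-42,-2.5],[41.5,-45.5,-1.9],[41.5,-50,-1.9],[41.5,-54.5,0],[41.5,-58.5,1],[41.5,-58.5,1],[41.5,-58.5,1]], "dr": [[0,0,1],[0,0,2],[0,0,3],[0,0,4],[0,0,5.3],[0,4,5.3],[0,8,5.3],[-0.5,12,5.3],[-0.7,16,5.3],[-1,20,5.3],[-1.2,25,5.3],[-1.4,30,5.3],[-1.6,34,5.3],[-1.8,38,5.3],[-1.9,40,5.2],[-1.9,40,5.2],[-1.9,40,5.2]], "hand": [8.5,8.5,8.5,8.5,8.5,8.5,8.5,8.5,8.5,8.5,8.5,8.5,8.5,8.5,8.5,8.5,8.5]}}

```text
clock: 3.52
position: [0.435, 0.0195, 0.2881]
ee_rot: [-0.034, 0.936, 0.069, 0.344]
force: [-0.3, -3.1, 1.3]
grip_width: 0.995
```

```bash
python3 - <<'E'
from h import *
from workcell import r
o=r.get_obs();print(o["clock"],o["position"],np.round(o["joints"],2),o["force"])
st=np.load("station.npy");q=o["ee_rot"];Rc=R.from_quat([q[1],q[2],q[3],q[0]])
print((Rt(st[2],40).inv()*Rc).as_rotvec(degrees=True))
for n in ["wrist","scene"]:
    s=r.snapshot(n);cv2.imwrite(f"pics/b_{n}.png",s["color"][:,:,::-1]);np.savez(f"cam_{n}.npz",**s)
    for d in r.trace("empty_canister",n)[:3]: print(n,d["p"],d["position"])
c=cams()["wrist"]
P=[(-.074,-.056+d,.131) for d in(-.014,.014)]+[(-.037,-.056+d,.078) for d in(-.014,.014)]+[(-.063,-.056,.115)]+[(-.04,y+d,.085) for y in(-.112,0) for d in(-.0225,.0225)]
print(np.round(proj(c,T(st,P))).tolist())
im=c["color"][:,:,::-1].copy()
for a in proj(c,T(st,P)): cv2.circle(im,tuple(int(v) for v in np.clip(a,-999,1999)),3,(0,0,255),1)
cv2.imwrite("pics/b_wov.png",im)
E
```

```text
3.525 [0.43500594 0.01950721 0.28814579] [ 1.28  0.07 -1.34  2.42 -1.36  0.02 -0.11] [-0.34527957 -3.12193517  1.31403364]
[1.03496412 0.47125955 0.19871925]
wrist 0.75 [314.0, 191.7]
scene 0.75 [337.1, 249.5]
[[321.0, 227.0], [294.0, 227.0], [323.0, 211.0], [300.0, 211.0], [309.0, 222.0], [376.0, 211.0], [338.0, 211.0], [283.0, 211.0], [247.0, 211.0]]
```

View pics/b_wov.png

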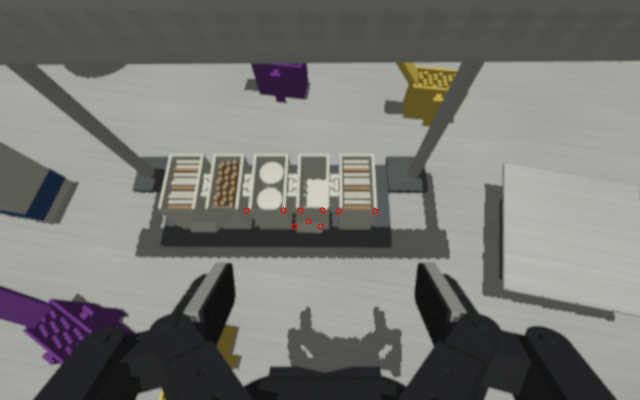

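View pics/b_scene.png

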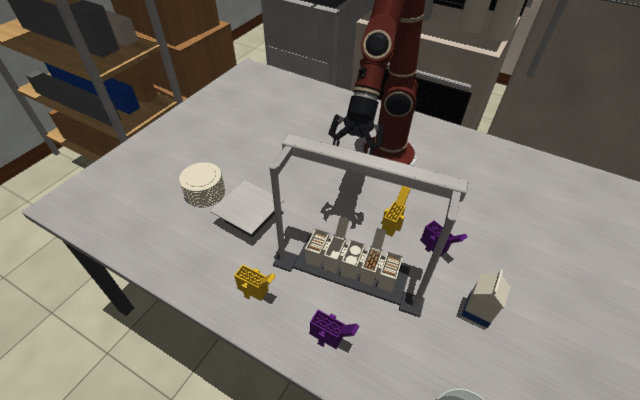

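The arm drifted to its limits at j3, j4 and j5. I'll fit a kinematic model from the readings so I can choose a good arm posture.

```bash
cat > fit.py <<'E'
from h import *
import itertools
q1=[1.3064795,0.61594021,-0.01257674,1.424898,0.00808773,1.1033807,-0.04037722];p1=[0.15294077,-0.63097059,0.23012491];o1=[-1.27583018e-03,9.92934849e-01,1.18653810e-01,-1.77137172e-04]
from workcell import r
o=r.get_obs()
Q=[q1,o["joints"]];Pp=[p1,o["position"]];O=[o1,o["ee_rot"]]
Rm=[R.from_quat([a[1],a[2],a[3],a[0]]) for a in O]
best=[]
for s in itertools.product([-1,1],repeat=4):
  for s2 in itertools.product([-1,1],repeat=2):
   sg=[s[0],1,s[1],s2[0],s[2],s2[1],s[3]]
   for off in itertools.product(range(4),repeat=4):
    e=0
    Rs=[]
    for q in Q:
        q=np.array(q)*sg
        q=q+np.array([off[0],0,off[1],0,off[2],0,off[3]])*np.pi/2
        Rs.append(R.from_euler("ZYZYZYZ"[:3],q[:3])*R.from_euler("YZY",q[3:6])*R.from_euler("z",q[6]))
    e=sum((a.inv()*b).magnitude() for a,b in zip(Rs,Rm))
    best.append((e,sg,off))
best.sort(key=lambda t:t[0])
for b in best[:8]: print(b)
E
python3 fit.py
```

```text
(7.137566239609866e-09, [-1, 1, -1, -1, -1, -1, -1], (0, 2, 0, 3))
(7.137566385328019e-09, [-1, 1, -1, 1, -1, -1, -1], (0, 0, 2, 3))
(7.1375664379307135e-09, [-1, 1, -1, -1, -1, 1, -1], (0, 2, 2, 1))
(7.137566661026429e-09, [-1, 1, -1, 1, -1, 1, -1], (0, 0, 0, 1))
(0.18790068981805028, [-1, 1, 1, -1, 1, 1, -1], (2, 2, 2, 3))
(0.18790068981805053, [-1, 1, 1, -1, 1, -1, -1], (2, 2, 0, 1))
(0.1879006898180507, [-1, 1, 1, 1, 1, 1, -1], (2, 0, 0, 3))
(0.18790068981805103, [-1, 1, 1, 1, 1, -1, -1], (2, 0, 2, 1))
```

```bash
cat > kin.py <<'E'
from h import *
def chain(q):
    z=lambda a:R.from_euler("z",a); y=lambda a:R.from_euler("y",a)
    A=z(-q[0]); B=A*y(q[1]); C=B*z(-q[2]); D=C*y(q[3]); E=D*z(-q[4]); F=E*y(q[5]); G=F*z(-q[6]+np.pi/2)
    return A,B,C,D,E,F,G
def fk(q,L):
    A,B,C,D,E,F,G=chain(q)
    return np.array([0,0,L[0]])+C.apply([0,0,L[1]])+E.apply([0,0,L[2]])+F.apply([0,0,L[3]]),G
E
python3 - <<'E'
from kin import *
from workcell import r
o=r.get_obs()
Q=[[1.3064795,0.61594021,-0.01257674,1.424898,0.00808773,1.1033807,-0.04037722],o["joints"]];P=[[0.15294077,-0.63097059,0.23012491],o["position"]]
f=lambda L:np.concatenate([fk(q,L)[0]-p for q,p in zip(Q,P)])
s=least_squares(f,[.3,.4,.4,.3]);print(s.x,s.fun*1000)
E
```

```text
[0.22520808 0.56478808 0.3637072  0.29284618] [21.1874709   4.94220247 -1.47985814 -2.26987236  9.5691209   1.4798569 ]
```

```bash
cat >> h.py <<'E'
import json
def log(o):
    open("log.jsonl","a").write(json.dumps({k:np.asarray(o[k]).tolist() for k in ["joints","position","ee_rot","clock"]})+"\n")
E
python3 - <<'E'
from h import *
from workcell import r
o=r.get_obs();log(o)
log(dict(joints=[1.3064795,0.61594021,-0.01257674,1.424898,0.00808773,1.1033807,-0.04037722],position=[0.15294077,-0.63097059,0.23012491],ee_rot=[-1.27583018e-03,9.92934849e-01,1.18653810e-01,-1.77137172e-04],clock=0))
rows(o,[((.43,-.09,.27),Rt(.144,30)),((.40,-.24,.27),Rt(.144,15)),((.32,-.42,.26),Rt(.144,0)),((.2,-.58,.24),Rt(.2,0))])
E
```

```text
lin cm [-2.77, 10.96, -0.24] dr [-1.2, -10.5, 0.1]
lin cm [-6.66, 25.3, -3.88] dr [-1.2, -25.5, 0.3]
lin cm [-15.29, 41.83, -10.29] dr [-1.2, -40.5, 0.4]
lin cm [-27.36, 55.78, -18.28] dr [-0.1, -40.5, -2.7]
```

Request:
{"fn": "move_arm", "kwargs": {"linear": [[-1.5,5,0],[-2.8,11,-0.2],[-4.5,16,-1.5],[-5.5,21,-2.5],[-6.5,25,-4]], "dr": [[-0.5,-5,0],[-1,-10.5,0],[-1,-16,0],[-1,-21,0],[-1,-25.5,0]], "hand": [8.5,8.5,8.5,8.5,8.5]}}

```text
clock: 4.35
position: [0.4225, -0.1276, 0.2758]
ee_rot: [-0.012, 0.988, 0.077, 0.132]
force: [0.9, 1.6, -0.2]
grip_width: 0.995
```

```bash
python3 - <<'E'
from h import *
from workcell import r
o=r.get_obs();log(o);print(o["clock"],o["position"],np.round(o["joints"],2))
rows(o,[((.40,-.24,.27),Rt(.144,15)),((.32,-.42,.26),Rt(.144,0)),((.2,-.58,.24),Rt(.2,0))])
E
```

```text
4.35 [ 0.42249712 -0.12761888  0.27584558] [ 0.64  0.15 -0.36  2.09 -0.1   0.67 -1.05]
lin cm [-3.98, 10.75, -0.5] dr [-0.3, -0.2, 0.6]
lin cm [-14.56, 27.29, -2.39] dr [-0.2, -15.2, 0.7]
lin cm [-28.91, 41.23, -4.27] dr [0.2, -15.2, -2.5]
```

```bash
cat >> kin.py <<'E'
def fk2(q,p):
    A,B,C,D,E,F,G=chain(q)
    # p: z0, (x,y) after j1, link2 (x,y,z) C frame, link4 E frame (x,y,z), D x,y ; F x,y,z
    return (np.array([0,0,p[0]])+A.apply([p[1],p[2],0])+C.apply(p[3:6])+E.apply(p[6:9])+F.apply([p[9],p[10],p[11]])),G
def data():
    return [json.loads(l) for l in open("log.jsonl")]
def fitp():
    D=data();p0=np.array([.22,0,0,0,0,.56,0,0,.36,0,0,.29])
    w=np.array([.0,1,1,1,1,0,1,1,0,1,1,0])*.01
    f=lambda p:np.concatenate([1*(fk2(d["joints"],p)[0]-d["position"]) for d in D]+[w*(p)])
    s=least_squares(f,p0);return s.x,s.fun[:3*len(D)].reshape(-1,3)*1000
E
python3 - <<'E'
from kin import *
p,e=fitp();print(np.round(p,4));print(np.round(e,2))
E
```

```text
[ 0.2586  0.0018 -0.0083 -0.0042 -0.0073  0.5557  0.0019 -0.0031  0.369
 -0.0021 -0.0031  0.3156]
[[ 0.  0. -0.]
 [ 0.  0. -0.]
 [-0. -0.  0.]]
```

```bash
cat >> kin.py <<'E'
LO=np.array([-3.12,-.3,-1.34,.26,-1.36,.01,-2.84]);HI=np.array([3.12,2.06,1.32,2.42,4.5,1.98,2.84])
def ik(pos,Rr,q0,par,w=.02):
    f=lambda q:np.concatenate([(fk2(q,par)[0]-pos)*10,(fk2(q,par)[1].inv()*Rr).as_rotvec()*3,w*(q-q0)])
    b=None
    s=least_squares(f,np.clip(q0,LO+.02,HI-.02),bounds=(LO+.01,HI-.01))
    g=fk2(s.x,par);return s.x,np.linalg.norm(g[0]-pos)*1000,np.degrees((g[1].inv()*Rr).magnitude())
E
python3 - <<'E'
from kin import *
par,_=fitp();st=np.load("station.npy");G=T(st,[(-.063,-.056,.115)])[0]
z=Rt(0.144,40).apply([0,0,1])
q0=np.array(data()[-1]["joints"])
for yo in (0,np.pi):
 for tilt in (35,40,45):
  Rr=Rt(.144,tilt)
  if yo: Rr=Rr*R.from_euler("z",np.pi)
  z=Rr.apply([0,0,1])
  for nm,pp in [("pre",G+z*(-.091)),("grasp",G+z*.019),("lift",G+z*.019+[0,0,.085]),("out",T(st,[(-.163,-.056,.2)])[0]+z*.019),("stand",np.array([.556,-.27,.06])+T((0,0,.144),[(-.063,0,.105)])[0]+z*.019)]:
   best=None
   for t in [q0]+[np.array([a,.3,c,2.0,e,.6,g]) for a in(-.6,0,.6) for c in(-.7,0,.7) for e in(-.7,0,.7,1.5,3.1) for g in(-1.5,0,1.5)]:
     s=ik(pp,Rr,t,par,.003)
     sc=s[1]+s[2]*5+np.abs(s[0][[2,4]]).sum()*.3+np.abs(s[0]-q0)[[0,6]].sum()*.1
     if best is None or sc<best[0]: best=(sc,)+s
   print(bool(yo),tilt,nm,np.round(pp,3),np.round(best[1],2),np.round(best[2:],1))
E
```

```text
False 35 pre [0.457 0.044 0.19 ] [-0.28  0.26  0.23  2.41  4.06  0.13  0.7 ] [14.9  3.2]
False 35 grasp [0.519 0.053 0.099] [-0.44  0.61  0.5   2.41  3.79  0.52  0.94] [8.  1.6]
False 35 lift [0.519 0.053 0.184] [ 0.28  0.4  -0.53  2.37  2.34  0.29  2.4 ] [0. 0.]
False 35 out [0.42  0.038 0.184] [-0.02  0.22 -0.09  2.41 -1.35  0.02 -0.18] [30.6  5.9]
False 35 stand [ 0.504 -0.277  0.149] [ 1.2   0.64 -0.76  2.14 -0.02  0.05 -0.76] [0. 0.]
False 40 pre [0.451 0.043 0.185] [-0.24  0.26  0.21  2.41  3.98  0.16  0.79] [31.3  6.6]
False 40 grasp [0.521 0.053 0.1  ] [-0.4   0.62  0.46  2.41  3.71  0.56  1.02] [20.4  3.9]
False 40 lift [0.521 0.053 0.185] [-0.46  0.4   0.5   2.41  3.79  0.4   0.95] [4.3 0.9]
False 40 out [0.422 0.039 0.185] [ 0.05  0.19 -0.16  2.41 -1.35  0.02 -0.17] [38.8  9.2]
False 40 stand [ 0.506 -0.277  0.15 ] [ 1.45  0.86 -1.17  2.2   1.79  0.29 -2.47] [0. 0.]
False 45 pre [0.445 0.042 0.179] [-0.16  0.26  0.14  2.41  3.9   0.19  0.9 ] [47.8 10.1]
False 45 grasp [0.522 0.053 0.102] [-0.31  0.61  0.33  2.41  3.57  0.59  1.18] [33.   6.2]
False 45 lift [0.522 0.053 0.1
[... 862 characters left out ...]
 lift [0.521 0.053 0.185] [-0.45  0.4   0.47  2.41  3.77  0.39 -2.17] [4.3 0.9]
True 40 out [0.422 0.039 0.185] [ 0.09  0.2  -0.19  2.41  4.42  0.02 -2.78] [39.4  8.9]
True 40 stand [ 0.506 -0.277  0.15 ] [ 1.39  0.78 -1.04  2.2   1.95  0.16  0.5 ] [0. 0.]
True 45 pre [0.445 0.042 0.179] [-0.16  0.26  0.14  2.41  3.9   0.19 -2.24] [47.8 10.1]
True 45 grasp [0.522 0.053 0.102] [-0.31  0.61  0.33  2.41  3.56  0.59 -1.96] [33.   6.2]
True 45 lift [0.522 0.053 0.187] [-0.4   0.4   0.43  2.41  3.69  0.43 -2.08] [16.6  3.3]
True 45 out [0.423 0.039 0.187] [ 0.07  0.2  -0.13  2.41  4.09  0.09 -2.43] [52.6 11.4]
True 45 stand [ 0.507 -0.277  0.152] [ 1.5   0.93 -1.22  2.24  2.11  0.31  0.42] [0. 0.]
```

The grasp needs the flipped-wrist branch, with j5 near π, because j6 can't go negative. I'll plan that flip in free space, clear of the lamp.

```bash
python3 - <<'E'
from kin import *
par,_=fitp();st=np.load("station.npy");G=T(st,[(-.063,-.056,.115)])[0]
# ik in flipped branch
for tilt in (28,30,32,35):
  Rr=Rt(.144,tilt)*R.from_euler("z",np.pi); z=Rr.apply([0,0,1])
  q=np.array([-.1,.4,0,2.3,3.14,.3,-1.5])
  for nm,pp in [("lift",G+z*.021+[0,0,.085]),("grasp",G+z*.021)]:
    q,e,a=ik(pp,Rr,q,par,.002); print(tilt,nm,np.round(q,2),round(e,1),round(a,1))
q0=np.array(data()[-1]["joints"])
A=np.array([.35,.35,0,2.25,0,.4,-1.3])
for t in np.linspace(0,1,5):
    q=A.copy();q[4]=t*np.pi; p,Rr=fk2(q,par);W=p-.316*Rr.apply([0,0,1])
    print(t,np.round(p,3),"z",np.round(Rr.apply([0,0,1]),2),"W",np.round(W,3))
E
```

```text
28 lift [ 0.19  0.38 -0.42  2.28  1.47  0.17  0.12] 0.0 0.0
28 grasp [ 0.4   0.67 -0.8   2.36  2.07  0.54 -0.45] 0.0 0.0
30 lift [-0.07  0.36 -0.05  2.3   3.12  0.03 -1.52] 0.0 0.0
30 grasp [-0.08  0.56 -0.04  2.39  3.12  0.33 -1.52] 0.0 0.0
32 lift [-0.07  0.36 -0.05  2.33  3.13  0.1  -1.53] 0.0 0.0
32 grasp [-0.43  0.61  0.48  2.41  3.79  0.49 -2.2 ] 0.4 0.1
35 lift [-0.07  0.36 -0.05  2.37  3.14  0.2  -1.54] 0.0 0.0
35 grasp [-0.45  0.62  0.51  2.41  3.79  0.53 -2.21] 7.7 1.5
0.0 [ 0.391 -0.166  0.153] z [ 0.13 -0.05 -0.99] W [ 0.349 -0.15   0.466]
0.25 [ 0.394 -0.257  0.173] z [ 0.13 -0.34 -0.93] W [ 0.353 -0.15   0.468]
0.5 [ 0.454 -0.313  0.219] z [ 0.31 -0.53 -0.79] W [ 0.356 -0.146  0.469]
0.75 [ 0.537 -0.3    0.263] z [ 0.57 -0.5  -0.65] W [ 0.355 -0.142  0.468]
1.0 [ 0.592 -0.226  0.279] z [ 0.76 -0.28 -0.59] W [ 0.352 -0.139  0.465]
```

```bash
cat > plan1.py <<'E'
from kin import *
from workcell import r
def seq(o,par,segs):
    qs=[np.array(o["joints"])]
    for tgt,n in segs:
        a=qs[-1]
        for k in range(1,n+1): qs.append(a+(np.array(tgt)-a)*k/n)
    w=[fk2(q,par) for q in qs[1:]]
    rows(o,w)
    for (p,Rr),(p2,R2) in zip(w,w[1:]):
        d=np.linalg.norm(p-p2)*1000;a=np.degrees((Rr.inv()*R2).magnitude())
        if d>60 or a>10.5: print("!!",d,a)
    return w
E
python3 - <<'E'
from plan1 import *
par,_=fitp();o=r.get_obs()
A=[.6,.35,0,2.25,0,.4,-1.05];A2=A.copy();A2[4]=np.pi*.5
w=seq(o,par,[(A,5),(A2,10)])
for p,Rr in w[::4]: print(np.round(p,3))
E
```

```text
lin cm [-2.17, 2.84, 2.12] dr [-1.2, -1.4, 2.9]
lin cm [-4.63, 5.41, 4.13] dr [-2.5, -3.0, 5.6]
lin cm [-7.33, 7.72, 5.98] dr [-3.9, -4.7, 8.1]
lin cm [-10.23, 9.75, 7.65] dr [-5.3, -6.6, 10.5]
lin cm [-13.29, 11.5, 9.11] dr [-6.7, -8.6, 12.7]
lin cm [-14.37, 13.04, 8.68] dr [-8.9, -11.1, 4.3]
lin cm [-15.2, 14.71, 8.16] dr [-11.0, -13.6, -4.1]
lin cm [-15.74, 16.46, 7.57] dr [-13.1, -16.0, -12.6]
lin cm [-15.99, 18.26, 6.91] dr [-15.2, -18.4, -21.0]
lin cm [-15.94, 20.06, 6.21] dr [-17.2, -20.8, -29.5]
lin cm [-15.59, 21.81, 5.49] dr [-19.2, -23.0, -38.0]
lin cm [-14.96, 23.48, 4.75] dr [-21.2, -25.3, -46.5]
lin cm [-14.05, 25.02, 4.03] dr [-23.1, -27.5, -55.1]
lin cm [-12.88, 26.39, 3.33] dr [-25.0, -29.6, -63.6]
lin cm [-11.5, 27.56, 2.67] dr [-26.8, -31.7, -72.2]
[ 0.412 -0.158  0.25 ]
[ 0.337 -0.257  0.153]
[ 0.316 -0.329  0.167]
[ 0.338 -0.394  0.199]
```

Request:
{"fn": "move_arm", "kwargs": {"linear": [[-2.2,2.8,2.1],[-4.6,5.4,4.1],[-7.3,7.7,6.0],[-10.2,9.7,7.6],[-13.3,11.5,9.1],[-14.4,13.0,8.7],[-15.2,14.7,8.2],[-15.7,16.5,7.6],[-16.0,18.3,6.9],[-15.9,20.1,6.2],[-15.6,21.8,5.5],[-15.0,23.5,4.8],[-14.0,25.0,4.0],[-12.9,26.4,3.3],[-11.5,27.6,2.7]], "dr": [[-1.2,-1.4,2.9],[-2.5,-3.0,5.6],[-3.9,-4.7,8.1],[-5.3,-6.6,10.5],[-6.7,-8.6,12.7],[-8.9,-11.1,4.3],[-11.0,-13.6,-4.1],[-13.1,-16.0,-12.6],[-15.2,-18.4,-21.0],[-17.2,-20.8,-29.5],[-19.2,-23.0,-38.0],[-21.2,-25.3,-46.5],[-23.1,-27.5,-55.1],[-25.0,-29.6,-63.6],[-26.8,-31.7,-72.2]], "hand": [8.5,8.5,8.5,8.5,8.5,8.5,8.5,8.5,8.5,8.5,8.5,8.5,8.5,8.5,8.5]}}

```text
clock: 6.22
position: [0.3646, -0.416, 0.218]
ee_rot: [0.3, 0.73, 0.602, -0.126]
force: [0.1, -0.5, -0.6]
grip_width: 0.996
```

```bash
python3 - <<'E'
from plan1 import *
o=r.get_obs();log(o);print(o["clock"],o["position"],np.round(o["joints"],2))
par,e=fitp();print(np.round(par,4),np.round(e,2).tolist())
B=[.6,.35,0,2.25,np.pi,.4,-1.05]
w=seq(o,par,[(B,12)])
for p,Rr in w[::4]: print(np.round(p,3))
E
```

```text
6.225 [ 0.36457605 -0.41601579  0.21795085] [ 0.37  0.36  0.3   2.23  1.49  0.28 -0.98]
[ 2.556e-01  0.000e+00 -1.220e-02  0.000e+00 -9.300e-03  5.502e-01
  0.000e+00 -2.000e-04  3.722e-01  0.000e+00 -2.000e-04  3.059e-01] [[0.0, 0.0, -0.0], [0.0, 0.0, -0.0], [-0.0, -0.0, -0.0], [0.0, 0.0, 0.0]]
lin cm [-0.51, 0.86, 0.03] dr [-1.7, -1.1, -7.2]
lin cm [-0.91, 1.86, 0.01] dr [-3.5, -2.3, -14.4]
lin cm [-1.19, 3.0, -0.07] dr [-5.5, -3.6, -21.5]
lin cm [-1.32, 4.23, -0.22] dr [-7.7, -4.9, -28.6]
lin cm [-1.3, 5.55, -0.45] dr [-10.0, -6.2, -35.6]
lin cm [-1.1, 6.93, -0.76] dr [-12.4, -7.6, -42.5]
lin cm [-0.72, 8.34, -1.15] dr [-15.0, -9.1, -49.4]
lin cm [-0.15, 9.74, -1.64] dr [-17.7, -10.6, -56.3]
lin cm [0.61, 11.11, -2.21] dr [-20.6, -12.2, -63.1]
lin cm [1.55, 12.41, -2.87] dr [-23.6, -13.8, -69.8]
lin cm [2.68, 13.61, -3.62] dr [-26.8, -15.5, -76.5]
lin cm [3.98, 14.67, -4.45] dr [-30.1, -17.3, -83.1]
[ 0.372 -0.421  0.223]
[ 0.414 -0.429  0.244]
[ 0.468 -0.409  0.264]
```

Request:
{"fn": "move_arm", "kwargs": {"linear": [[-0.5,0.9,0],[-0.9,1.9,0],[-1.2,3.0,-0.1],[-1.3,4.2,-0.2],[-1.3,5.5,-0.4],[-1.1,6.9,-0.8],[-0.7,8.3,-1.2],[-0.2,9.7,-1.6],[0.6,11.1,-2.2],[1.5,12.4,-2.9],[2.7,13.6,-3.6],[4.0,14.7,-4.4]], "dr": [[-1.7,-1.1,-7.2],[-3.5,-2.3,-14.4],[-5.5,-3.6,-21.5],[-7.7,-4.9,-28.6],[-10,-6.2,-35.6],[-12.4,-7.6,-42.5],[-15,-9.1,-49.4],[-17.7,-10.6,-56.3],[-20.6,-12.2,-63.1],[-23.6,-13.8,-69.8],[-26.8,-15.5,-76.5],[-30.1,-17.3,-83.1]], "hand": [8.5,8.5,8.5,8.5,8.5,8.5,8.5,8.5,8.5,8.5,8.5,8.5]}}

```text
clock: 7.72
position: [0.5067, -0.372, 0.2729]
ee_rot: [0.384, 0.035, 0.89, -0.241]
force: [-0.1, 0.1, -1.1]
grip_width: 0.999
```

```bash
python3 - <<'E'
from plan1 import *
o=r.get_obs();log(o);print(o["clock"],o["position"],np.round(o["joints"],2))
par,e=fitp();print(np.round(par,4),np.abs(e).max())
st=np.load("station.npy");G=T(st,[(-.063,-.056,.115)])[0]
for tilt in (30,32,34):
  Rr=Rt(.144,tilt)*R.from_euler("z",np.pi); z=Rr.apply([0,0,1])
  q=np.array([-.1,.4,0,2.3,3.14,.3,-1.5])
  for nm,pp in [("lift",G+z*.022+[0,0,.085]),("grasp",G+z*.022)]:
    q,e,a=ik(pp,Rr,q,par,.002); print(tilt,nm,np.round(q,2),round(e,1),round(a,1),np.round(pp,3))
E
```

```text
7.725 [ 0.50668625 -0.37200659  0.27292555] [ 0.72  0.36 -0.16  2.25  3.    0.4  -0.9 ]
[ 2.556e-01  0.000e+00 -1.220e-02  0.000e+00 -9.300e-03  5.502e-01
 -0.000e+00 -2.000e-04  3.722e-01  0.000e+00 -2.000e-04  3.059e-01] 0.0005379761607859912
30 lift [-0.14  0.35 -0.01  2.29  3.11  0.02 -1.53] 0.0 0.0 [0.519 0.053 0.181]
30 grasp [-0.13  0.55 -0.02  2.37  3.11  0.3  -1.54] 0.0 0.0 [0.519 0.053 0.096]
32 lift [-0.13  0.35 -0.01  2.31  3.11  0.08 -1.53] 0.0 0.0 [0.52  0.053 0.181]
32 grasp [-0.12  0.56 -0.02  2.4   3.11  0.37 -1.54] 0.0 0.0 [0.52  0.053 0.096]
34 lift [-0.13  0.36 -0.02  2.34  3.11  0.15 -1.53] 0.0 0.0 [0.521 0.053 0.182]
34 grasp [ 0.3   0.65 -0.65  2.41  2.42  0.57 -0.8 ] 0.0 0.0 [0.521 0.053 0.097]
```

```bash
cat >> plan1.py <<'E'
STN=np.load("station.npy")
def lampd(p,Rr,full=False):
    z=Rr.apply([0,0,1]); y=Rr.apply([0,1,0]);P=np.array([p-z*d+y*w for d in np.arange(0,.36,.01) for w in (-.05,0,.05)])
    c,s=np.cos(STN[2]),np.sin(STN[2]);Q=P-[STN[0],STN[1],0];Q=np.c_[c*Q[:,0]+s*Q[:,1],-s*Q[:,0]+c*Q[:,1],Q[:,2]]
    def box(lo,hi): return np.linalg.norm(np.maximum(np.maximum(np.array(lo)-Q,Q-np.array(hi)),0),axis=1).min()
    return min(box((-.078,-.225,.348),(-.034,.225,.39)),box((-.056,-.215,.35),(.05,-.195,.39)),box((.041,-.214,0),(.059,-.196,.39)))
E
python3 - <<'E'
from plan1 import *
o=r.get_obs();par,_=fitp();G=T(STN,[(-.063,-.056,.115)])[0]
Rr=Rt(STN[2],32)*R.from_euler("z",np.pi); z=Rr.apply([0,0,1])
q,e,a=ik(G+z*.022+[0,0,.08],Rr,np.array([-.13,.4,0,2.3,3.11,.1,-1.53]),par,.002);print(q,e,a)
mid=(np.array(o["joints"])*.5+q*.5); mid[1]-=.05
w=seq(o,par,[(mid,5),(q,6)])
for p,Rr in w: print(np.round(p,3),round(lampd(p,Rr),3))
E
```

```text
[-0.13149309  0.36409053 -0.01252849  2.3197549   3.1082028   0.10079115
 -1.53453263] 4.186091462743701e-06 9.379172349468472e-07
lin cm [-1.51, 4.55, -0.45] dr [-3.9, -0.3, 0.4]
lin cm [-2.75, 9.05, -1.21] dr [-7.7, -0.3, 0.6]
lin cm [-3.73, 13.46, -2.25] dr [-11.4, -0.1, 0.8]
lin cm [-4.44, 17.76, -3.55] dr [-15.0, 0.4, 0.9]
lin cm [-4.88, 21.91, -5.1] dr [-18.5, 1.1, 0.8]
lin cm [-4.37, 25.63, -6.01] dr [-21.5, 2.7, 0.6]
lin cm [-3.69, 29.2, -7.09] dr [-24.3, 4.4, 0.3]
lin cm [-2.84, 32.61, -8.33] dr [-26.9, 6.3, -0.2]
lin cm [-1.83, 35.83, -9.71] dr [-29.2, 8.3, -0.9]
lin cm [-0.67, 38.86, -11.2] dr [-31.3, 10.4, -1.6]
lin cm [0.63, 41.67, -12.8] dr [-33.2, 12.6, -2.5]
[ 0.526 -0.328  0.268] 0.135
[ 0.54  -0.283  0.263] 0.098
[ 0.551 -0.239  0.258] 0.065
[ 0.558 -0.194  0.254] 0.046
[ 0.561 -0.15   0.249] 0.041
[ 0.561 -0.113  0.236] 0.043
[ 0.558 -0.078  0.223] 0.046
[ 0.552 -0.043  0.211] 0.05
[ 0.544 -0.01   0.199] 0.055
[0.533 0.022 0.187] 0.061
[0.52  0.053 0.176] 0.068
```

```bash
python3 - <<'E'
from plan1 import *
o=r.get_obs();par,_=fitp()
q=[-0.1315,.364,-.0125,2.3198,3.108,.101,-1.5345]
w=seq(o,par,[([.5,.34,-.1,2.33,3.03,.16,-1.1],5),(q,8)])
for p,Rr in w: print(np.round(p,3),round(lampd(p,Rr),3))
E
```

```text
lin cm [0.91, 3.2, -0.37] dr [-3.4, 2.2, 0.7]
lin cm [1.94, 6.29, -0.94] dr [-6.6, 4.5, 1.2]
lin cm [3.07, 9.25, -1.68] dr [-9.6, 7.1, 1.7]
lin cm [4.3, 12.06, -2.6] dr [-12.4, 9.8, 2.1]
lin cm [5.63, 14.7, -3.69] dr [-15.0, 12.6, 2.4]
lin cm [4.41, 18.17, -4.17] dr [-17.4, 12.3, 1.9]
lin cm [3.35, 21.64, -4.85] dr [-19.8, 12.0, 1.5]
lin cm [2.46, 25.1, -5.73] dr [-22.2, 11.9, 0.9]
lin cm [1.74, 28.54, -6.8] dr [-24.5, 11.9, 0.3]
lin cm [1.2, 31.93, -8.05] dr [-26.7, 11.9, -0.3]
lin cm [0.83, 35.25, -9.47] dr [-28.9, 12.1, -1.0]
lin cm [0.64, 38.51, -11.06] dr [-31.1, 12.3, -1.7]
lin cm [0.62, 41.67, -12.8] dr [-33.2, 12.5, -2.5]
[ 0.506 -0.343  0.256] 0.155
[ 0.502 -0.315  0.24 ] 0.141
[ 0.497 -0.287  0.224] 0.13
[ 0.489 -0.259  0.21 ] 0.124
[ 0.479 -0.232  0.196] 0.124
[ 0.493 -0.198  0.193] 0.109
[ 0.504 -0.163  0.191] 0.098
[ 0.513 -0.128  0.188] 0.089
[ 0.52  -0.092  0.186] 0.081
[ 0.524 -0.055  0.184] 0.075
[ 0.525 -0.019  0.181] 0.071
[0.524 0.017 0.179] 0.069
[0.52  0.053 0.176] 0.068
```

Request:
{"fn": "move_arm", "kwargs": {"linear": [[0.9,3.2,-0.4],[1.9,6.3,-0.9],[3.1,9.2,-1.7],[4.3,12.1,-2.6],[5.6,14.7,-3.7],[4.4,18.2,-4.2],[3.3,21.6,-4.9],[2.5,25.1,-5.7],[1.7,28.5,-6.8],[1.2,31.9,-8.1],[0.8,35.2,-9.5],[0.6,38.5,-11.1],[0.6,41.6,-12.8],[0.6,41.6,-12.8]], "dr": [[-3.4,2.2,0.7],[-6.6,4.5,1.2],[-9.6,7.1,1.7],[-12.4,9.8,2.1],[-15.0,12.6,2.4],[-17.4,12.3,1.9],[-19.8,12.0,1.5],[-22.2,11.9,0.9],[-24.5,11.9,0.3],[-26.7,11.9,-0.3],[-28.9,12.1,-1.0],[-31.1,12.3,-1.7],[-33.2,12.5,-2.5],[-33.2,12.5,-2.5]], "hand": [8.5,8.5,8.5,8.5,8.5,8.5,8.5,8.5,8.5,8.5,8.5,8.5,8.5,8.5]}}

```text
clock: 9.48
position: [0.5214, 0.0544, 0.1773]
ee_rot: [0.276, -0.069, 0.959, 0.021]
force: [-0.0, -0.2, -0.7]
grip_width: 0.995
```

```bash
cat > look.py <<'E'
import sys
from plan1 import *
def look(tag,cams_=("wrist","scene")):
    o=r.get_obs();log(o);print(o["clock"],o["position"],np.round(o["joints"],2),np.round(o["force"],1),o["grip_width"])
    q=o["ee_rot"];Rc=R.from_quat([q[1],q[2],q[3],q[0]]);print("z",Rc.apply([0,0,1]),"y",Rc.apply([0,1,0]),"lamp",lampd(o["position"],Rc))
    for n in cams_:
        s=r.snapshot(n);cv2.imwrite(f"pics/{tag}_{n}.png",s["color"][:,:,::-1]);np.savez(f"cam_{n}.npz",**s)
    return o,Rc
E
python3 - <<'E'
from look import *
look("c")
c=cams()["wrist"];im=c["color"][:,:,::-1].copy()
P=[(-.074,-.056+d,.131) for d in(-.014,.014)]+[(-.037,-.056+d,.078) for d in(-.014,.014)]+[(-.063,-.056,.115)]+[(x,y+d,.085) for y in(-.112,0) for d in(-.0225,.0225) for x in(-.04,.04)]
for a in proj(c,T(STN,P)): cv2.circle(im,tuple(int(v) for v in np.clip(a,-999,1999)),3,(0,0,255),1)
cv2.imwrite("pics/c_wov.png",im)
E
```

```text
9.475 [0.52136155 0.05444614 0.17733204] [-0.03  0.37 -0.15  2.31  2.6   0.11 -1.02] [-0.  -0.2 -0.7] 0.9949986413354467
z [ 0.52558776  0.07855801 -0.84710457] y [-0.1444833   0.98950497  0.00211885] lamp 0.06690642330343895
```

View pics/c_wov.png

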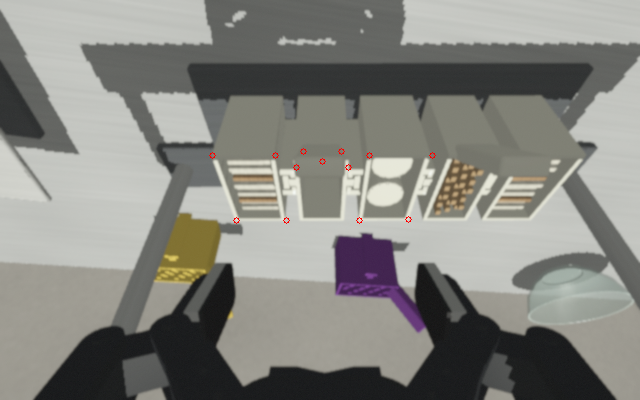

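View pics/c_scene.png

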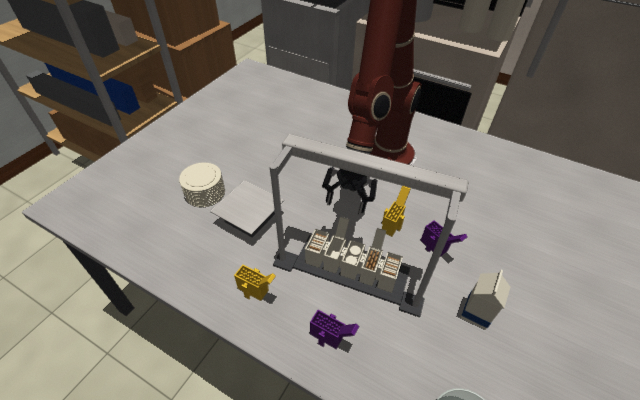

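```bash
python3 - <<'E'
import cv2
a=cv2.imread("pics/c_wrist.png")[85:235,200:440]
cv2.imwrite("pics/c_crop.png",cv2.resize(a,None,fx=3.33,fy=3.33,interpolation=cv2.INTER_CUBIC))
a=cv2.imread("pics/c_wrist.png")[85:235,400:600]
cv2.imwrite("pics/c_crop2.png",cv2.resize(a,None,fx=4,fy=4,interpolation=cv2.INTER_CUBIC))
E
```

```text
(no output)
```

View pics/c_crop.png

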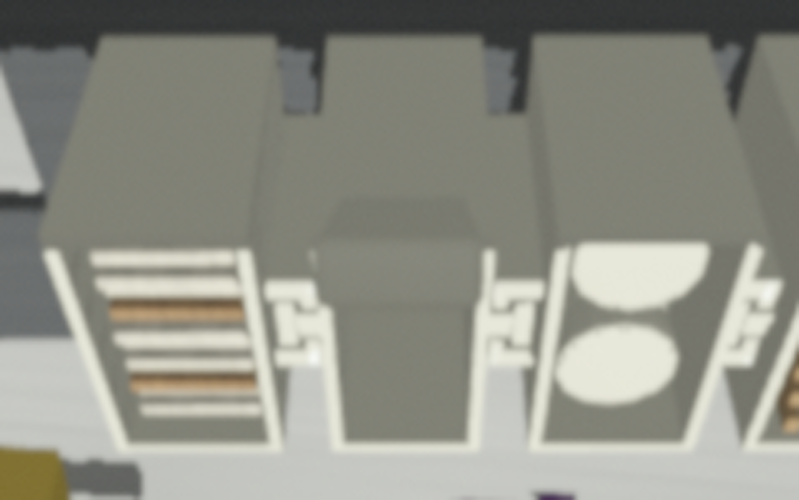

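View pics/c_crop2.png

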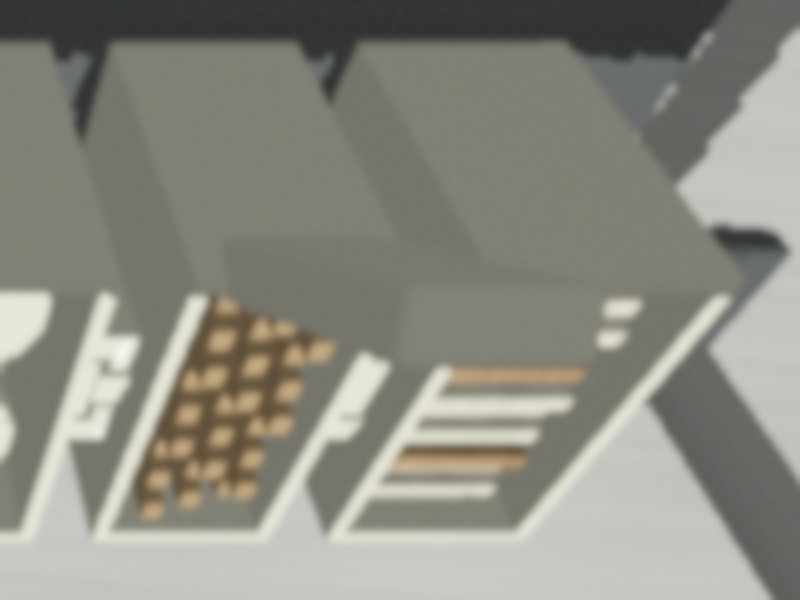

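```bash
python3 - <<'E'
from h import *
C=cams();w=C["wrist"]
a=lambda u,v:(u/3.333+200-.35,v/3.333+85-.35); b=lambda u,v:(u/4+400-.4,v/4+85-.4)
Z=.085
ob=[((-.04,-.1345,Z),a(42,248)),((.04,-.1345,Z),a(122,450)),((.04,-.0895,Z),a(281,450)),
((-.04,.0225,Z),a(760,245)),((.04,-.0225,Z),a(530,450)),((.04,.0225,Z),a(690,450)),
((.04,-.076,Z),a(333,450)),((.04,-.036,Z),a(478,450)),
((.04,.1345,Z),b(520,540)),((.04,.0895,Z),b(332,540)),((-.04,.1345,Z),b(738,293)),
((-.0789,-.07,.1276),a(317,240)),((-.0789,-.042,.1276),a(483,240)),((-.0691,-.07,.1344),a(328,303)),((-.0691,-.042,.1344),a(479,303))]
for nf in (3,6):
    # p: x,y,yaw, + camera rot error
    def f(p):
        c=dict(w)
        if nf==6:
            Rc=R.from_rotvec(p[3:6])*R.from_rotvec(w["rvec"]); c["rvec"]=Rc.as_rotvec(); c["tvec"]=R.from_rotvec(p[3:6]).apply(w["tvec"])
        e=np.concatenate([proj(c,T(p,[P]))[0]-np.array(u) for P,u in ob])
        return np.r_[e,np.array(p[3:6])*200] if nf==6 else e
    s=least_squares(f,list(np.load("station.npy"))+[0]*(nf-3),loss="soft_l1");print(s.x,np.round(s.fun[:30].reshape(-1,2),1).tolist())
    print(T(s.x,[(-.063,-.056,.115)]))
    if nf==3: np.save("station_w.npy",s.x)
E
```

```text
[0.56342703 0.11442973 0.14167152] [[-1.3, -3.7], [-1.3, 0.6], [0.5, 0.6], [2.5, -2.7], [-0.7, 0.5], [0.6, 0.5], [-0.3, 0.5], [0.1, 0.5], [-0.1, 0.5], [-2.1, 0.5], [1.5, -2.3], [-0.7, -0.1], [1.6, -0.1], [-3.5, 2.7], [2.4, 2.8]]
[[0.5089653 0.0500953 0.115    ]]
[0.56480663 0.11432544 0.14294233 0.00431985 0.00136745 0.001746  ] [[-0.7, -3.8], [-0.8, 0.0], [0.8, 0.0], [2.2, -2.6], [-0.7, 0.1], [0.4, 0.1], [-0.1, 0.0], [0.1, 0.1], [-0.4, 0.2], [-2.5, 0.2], [0.9, -2.1], [-0.8, 0.4], [1.3, 0.5], [-3.5, 3.1], [2.0, 3.1]]
[[0.5104267  0.04992184 0.115     ]]
```

```bash
python3 - <<'E'
from plan1 import *
s=np.array([.5637,.1144,.1420]);np.save("station.npy",s)
o=r.get_obs();par,e=fitp();print(np.abs(e).max())
G=T(s,[(-.063,-.056,.115)])[0]
Rr=Rt(s[2],32)*R.from_euler("z",np.pi); z=Rr.apply([0,0,1])
q=np.array(o["joints"])
for k in range(1,9):
    p=G+z*.021+[0,0,.08*(1-k/8)]
    q,e,a=ik(p,Rr,q,par,.002)
    rows(o,[(p,Rr)]); print(np.round(q,2),round(e,1),round(a,1))
print(p)
E
```

```text
0.0003803183628026119
lin cm [0.65, 0.09, 0.8] dr [-0.1, 0.1, -0.2]
[ 0.    0.39 -0.19  2.33  2.61  0.15 -1.03] 0.0 0.0
lin cm [1.18, 0.09, 1.65] dr [-0.1, 0.1, -0.2]
[ 0.02  0.41 -0.22  2.34  2.63  0.19 -1.05] 0.0 0.0
lin cm [1.72, 0.09, 2.5] dr [-0.1, 0.1, -0.2]
[ 0.04  0.44 -0.24  2.35  2.64  0.22 -1.06] 0.0 0.0
lin cm [2.25, 0.08, 3.34] dr [-0.1, 0.1, -0.2]
[ 0.05  0.47 -0.26  2.36  2.65  0.26 -1.07] 0.0 0.0
lin cm [2.78, 0.08, 4.19] dr [-0.1, 0.1, -0.2]
[ 0.06  0.49 -0.28  2.37  2.66  0.3  -1.08] 0.0 0.0
lin cm [3.31, 0.08, 5.04] dr [-0.1, 0.1, -0.2]
[ 0.07  0.52 -0.3   2.38  2.68  0.33 -1.09] 0.0 0.0
lin cm [3.84, 0.08, 5.88] dr [-0.1, 0.1, -0.2]
[ 0.08  0.55 -0.31  2.38  2.69  0.37 -1.1 ] 0.0 0.0
lin cm [4.38, 0.08, 6.73] dr [-0.1, 0.1, -0.2]
[ 0.08  0.57 -0.32  2.39  2.7   0.4  -1.1 ] 0.0 0.0
[0.5202757  0.05162259 0.09719099]
```

Request:
{"fn": "move_arm", "kwargs": {"linear": [[0.65,0.1,0.8],[1.2,0.1,1.65],[1.7,0.1,2.5],[2.25,0.1,3.35],[2.8,0.1,4.2],[3.3,0.1,5.05],[3.85,0.1,5.9],[4.4,0.1,6.7],[4.4,0.1,6.7],[4.4,0.1,6.7]], "dr": [[0,0,0],[0,0,0],[0,0,0],[0,0,0],[0,0,0],[0,0,0],[0,0,0],[0,0,0],[0,0,0],[0,0,0]], "hand": [6,6,6,6,6,6,6,6,6,6]}}

```text
clock: 10.82
position: [0.5199, 0.051, 0.0976]
ee_rot: [0.276, -0.066, 0.959, 0.019]
force: [-0.0, 0.1, -0.6]
grip_width: 0.7
```

```bash
python3 - <<'E'
from look import *
o,Rc=look("d")
g=o["position"]-.019*Rc.apply([0,0,1]);print("grasp",g,"target",T(STN,[(-.063,-.056,.115)]))
E
```

```text
10.825 [0.51989494 0.05095407 0.09761489] [ 0.09  0.57 -0.33  2.39  2.69  0.41 -1.1 ] [-0.   0.1 -0.6] 0.6997199125957791
z [ 0.52703637  0.07345014 -0.84666271] y [-1.36566520e-01  9.90630467e-01  9.28847357e-04] lamp 0.11135909285188449
grasp [0.50988125 0.04955852 0.11370148] target [[0.5092594  0.05004768 0.115     ]]
```

View pics/d_wrist.png

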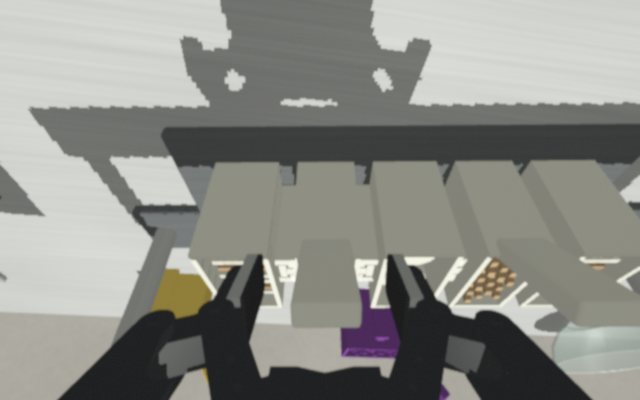

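The wrist view shows the handle (columns 292–362) centred between the fingers (262 and 388). Closing.

Request:
{"fn": "move_arm", "kwargs": {"linear": [[0,0,0],[0,0,0],[0,0,0],[0,0,0],[0,0,0],[0,0,0],[0,0,0]], "dr": [[0,0,0],[0,0,0],[0,0,0],[0,0,0],[0,0,0],[0,0,0],[0,0,0]], "hand": [4.5,3.5,2.5,2,2,2,2]}}

```text
clock: 11.8
position: [0.5198, 0.0511, 0.0978]
ee_rot: [0.276, -0.066, 0.959, 0.019]
force: [-3.0, 0.8, 5.1]
grip_width: 0.317
```

```bash
python3 - <<'E'
from look import *
o,Rc=look("e")
Rr=Rc
for h in (.01,.02,.04,.06,.08,.084): rows(o,[(o["position"]+[0,0,h],Rr)])
E
```

```text
11.8 [0.51982698 0.05112977 0.09782643] [ 0.09  0.57 -0.33  2.39  2.69  0.41 -1.1 ] [-3.   0.8  5.1] 0.31650098489262724
z [ 0.52730861  0.07378333 -0.8464642 ] y [-1.37081064e-01  9.90559379e-01  9.48352545e-04] lamp 0.11139832971695057
lin cm [-0.53, 0.0, -0.85] dr [0.0, 0.0, 0.0]
lin cm [-1.06, 0.0, -1.69] dr [0.0, 0.0, 0.0]
lin cm [-2.13, 0.0, -3.39] dr [0.0, 0.0, 0.0]
lin cm [-3.19, 0.01, -5.08] dr [0.0, 0.0, 0.0]
lin cm [-4.26, 0.01, -6.77] dr [0.0, 0.0, 0.0]
lin cm [-4.47, 0.01, -7.11] dr [0.0, 0.0, 0.0]
```

View pics/e_wrist.png

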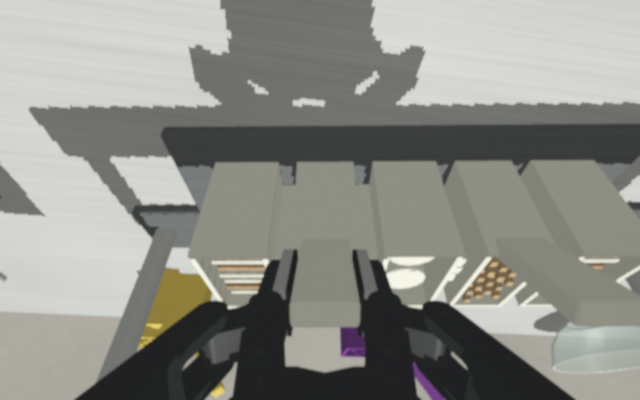

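Gripped, with an opening of about 27 mm. First a slow lift of 20 mm.

Request:
{"fn": "move_arm", "kwargs": {"linear": [[-0.25,0,-0.4],[-0.5,0,-0.85],[-0.8,0,-1.25],[-1.05,0,-1.7],[-1.05,0,-1.7]], "dr": [[0,0,0],[0,0,0],[0,0,0],[0,0,0],[0,0,0]], "hand": [2,2,2,2,2]}}

```text
clock: 12.52
position: [0.5198, 0.0509, 0.1181]
ee_rot: [0.277, -0.066, 0.959, 0.019]
force: [-0.2, -1.0, -2.9]
grip_width: 0.315
```

```bash
python3 - <<'E'
from look import *
o,Rc=look("f")
print(o["ft_torque"])
for h in (.01,.06,.065): rows(o,[(o["position"]+[0,0,h],Rc)])
E
```

```text
12.525 [0.51978173 0.05085672 0.1180684 ] [ 0.08  0.52 -0.3   2.38  2.67  0.34 -1.08] [-0.2 -1.  -2.9] 0.31497032425307403
z [ 0.52756096  0.07332352 -0.84634691] y [-1.36497580e-01  9.90640128e-01  7.40150654e-04] lamp 0.10064002030922001
[-0.12085819  0.84995986  0.05072702]
lin cm [-0.53, 0.0, -0.85] dr [0.0, 0.0, 0.0]
lin cm [-3.2, 0.0, -5.08] dr [0.0, 0.0, 0.0]
lin cm [-3.46, 0.0, -5.5] dr [0.0, 0.0, 0.0]
```

View pics/f_wrist.png

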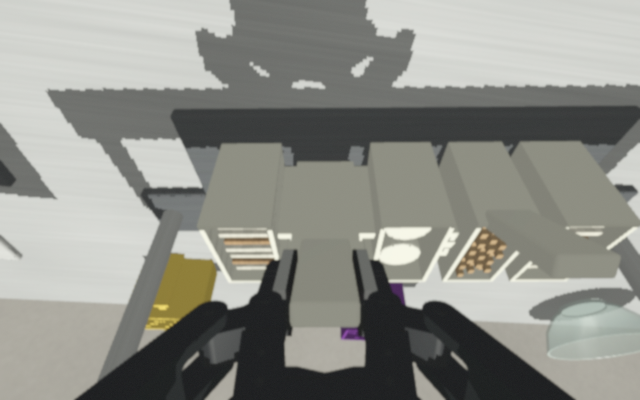

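Wrist force is -2.9 N, about the canister's own weight. The canister has risen and its neighbours stayed down. Lifting on.

Request:
{"fn": "move_arm", "kwargs": {"linear": [[-0.4,0,-0.65],[-0.8,0,-1.3],[-1.2,0,-1.9],[-1.6,0,-2.55],[-2.0,0,-3.2],[-2.4,0,-3.85],[-2.8,0,-4.5],[-3.2,0,-5.1],[-3.45,0,-5.5],[-3.45,0,-5.5]], "dr": [[0,0,0],[0,0,0],[0,0,0],[0,0,0],[0,0,0],[0,0,0],[0,0,0],[0,0,0],[0,0,0],[0,0,0]], "hand": [2,2,2,2,2,2,2,2,2,2]}}

```text
clock: 13.88
position: [0.5198, 0.0509, 0.1829]
ee_rot: [0.276, -0.066, 0.959, 0.019]
force: [0.6, -0.2, -2.7]
grip_width: 0.316
```

```bash
python3 - <<'E'
from look import *
o,Rc=look("g")
par,e=fitp();print("fit",np.abs(e).max())
# canister center offset in tool frame
E0=T(STN,[(0,-.056,.095)])[0]
q0=np.array(o["joints"])
# arc: rotate about base z
import math
c0=T(STN,[(0,-.056,0)])[0][:2];r0=np.hypot(*c0);a0=math.atan2(c0[1],c0[0]);S=np.array([.5557,-.2703]);r1=np.hypot(*S);a1=math.atan2(S[1],S[0])
print(r0,a0,r1,a1)
q=q0.copy();w=[]
n=14
for k in range(1,n+1):
    t=k/n;da=(a1-a0)*t
    rot=R.from_euler("z",da)
    rad=max(0,(t-.55)/.45)*(r1-r0)
    p=rot.apply(o["position"])+np.array([math.cos(a0+da),math.sin(a0+da),0])*rad
    Rr=rot*Rc
    q,e_,a_=ik(p,Rr,q,par,.002);w.append((p,Rr));print(np.round(p,3),np.round(q,2),round(e_,1),round(a_,1),round(lampd(p,Rr),3))
rows(o,w)
E
```

```text
13.875 [0.5197907  0.05089417 0.18289104] [-0.03  0.35 -0.14  2.31  2.58  0.1  -1.01] [ 0.6 -0.2 -2.7] 0.31608983899377896
z [ 0.52751362  0.07339897 -0.84636988] y [-1.36666975e-01  9.90616781e-01  7.28474178e-04] lamp 0.06617820705786683
fit 0.0003160785088107687
0.5746583317343779 0.10278733687379649 0.6179519236963341 -0.45271947778986765
[0.521 0.03  0.183] [ 0.    0.35 -0.13  2.31  2.58  0.1  -1.01] 0.0 0.0 0.066
[0.522 0.01  0.183] [ 0.04  0.35 -0.13  2.31  2.59  0.1  -1.02] 0.0 0.0 0.066
[ 0.522 -0.011  0.183] [ 0.08  0.35 -0.13  2.31  2.59  0.1  -1.02] 0.0 0.0 0.066
[ 0.521 -0.032  0.183] [ 0.12  0.35 -0.13  2.31  2.6   0.1  -1.02] 0.0 0.0 0.067
[ 0.52  -0.053  0.183] [ 0.16  0.35 -0.13  2.31  2.6   0.1  -1.03] 0.0 0.0 0.069
[ 0.517 -0.073  0.183] [ 0.2   0.35 -0.13  2.31  2.6   0.1  -1.03] 0.0 0.0 0.071
[ 0.514 -0.094  0.183] [ 0.24  0.35 -0.13  2.31  2.61  0.1  -1.04] 0.0 0.0 0.074
[ 0.512 -0.114  0.183] [ 0.27  0.35 -0.12  2.31  2.61  0.09 -1.04] 0.0 0.0 0.076
[ 0.513 -0.136  0.183] [ 0.3   0.36 -0.11  2.29  2.61  0.08 -1.04] 0.0 0.0 0.075
[ 0.514 -0.159  0.183] [ 0.33  0
[... 365 characters left out ...]
 0.09
lin cm [0.1, -2.07, -0.07] dr [1.2, -0.0, 1.9]
lin cm [0.28, -4.13, -0.18] dr [2.4, -0.0, 3.8]
lin cm [0.52, -6.18, -0.33] dr [3.6, -0.0, 5.8]
lin cm [0.83, -8.22, -0.53] dr [4.8, -0.0, 7.7]
lin cm [1.21, -10.25, -0.77] dr [6.1, -0.0, 9.6]
lin cm [1.65, -12.25, -1.05] dr [7.3, -0.0, 11.5]
lin cm [2.17, -14.23, -1.38] dr [8.5, -0.0, 13.5]
lin cm [2.58, -16.26, -1.64] dr [9.7, -0.0, 15.4]
lin cm [2.69, -18.45, -1.71] dr [10.9, -0.0, 17.3]
lin cm [2.88, -20.67, -1.83] dr [12.1, -0.0, 19.2]
lin cm [3.16, -22.9, -2.01] dr [13.3, -0.0, 21.2]
lin cm [3.52, -25.13, -2.24] dr [14.5, -0.0, 23.1]
lin cm [3.97, -27.38, -2.52] dr [15.7, -0.0, 25.0]
lin cm [4.51, -29.62, -2.86] dr [17.0, -0.0, 26.9]
```

View pics/g_wrist.png

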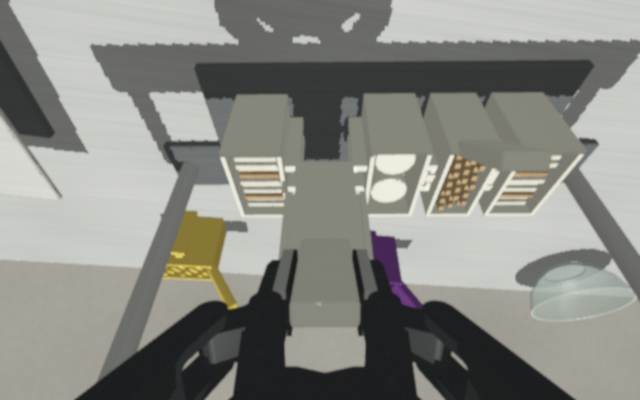

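View pics/g_scene.png

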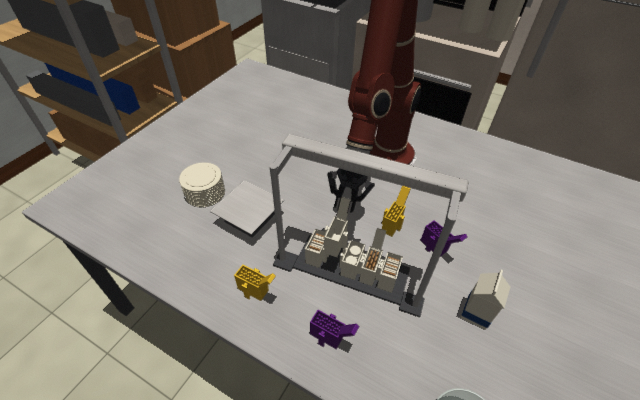

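```bash
python3 - <<'E'
from look import *
import math
o=r.get_obs();q_=o["ee_rot"];Rc=R.from_quat([q_[1],q_[2],q_[3],q_[0]])
par,e=fitp();q=np.array(o["joints"])
r0,a0,r1,a1=0.57466,.10279,.61795,-.45272
w=[];n=16
for k in range(1,n+1):
    t=k/n;da=(a1-a0)*t;rot=R.from_euler("z",da);rad=max(0,(t-.55)/.45)*(r1-r0)
    p=rot.apply(o["position"])+np.array([math.cos(a0+da),math.sin(a0+da),0])*rad-[0,0,max(0,(t-.7)/.3)*.02]
    Rr=rot*Rc;q,e_,a_=ik(p,Rr,q,par,.002);w.append((p,Rr));print(round(q[5],2),round(e_,1),end=' ')
rows(o,w)
E
```

```text
0.1 0.0 0.1 0.0 0.1 0.0 0.1 0.0 0.1 0.0 0.1 0.0 0.1 0.0 0.1 0.0 0.09 0.0 0.09 0.0 0.08 0.0 0.08 0.0 0.09 0.0 0.09 0.0 0.1 0.0 0.1 0.0 lin cm [0.09, -1.81, -0.06] dr [1.1, -0.0, 1.7]
lin cm [0.23, -3.61, -0.15] dr [2.1, -0.0, 3.4]
lin cm [0.42, -5.41, -0.27] dr [3.2, -0.0, 5.1]
lin cm [0.66, -7.2, -0.42] dr [4.2, -0.0, 6.7]
lin cm [0.96, -8.98, -0.61] dr [5.3, -0.0, 8.4]
lin cm [1.31, -10.74, -0.84] dr [6.3, -0.0, 10.1]
lin cm [1.71, -12.49, -1.09] dr [7.4, -0.0, 11.8]
lin cm [2.16, -14.22, -1.37] dr [8.5, -0.0, 13.5]
lin cm [2.57, -15.97, -1.63] dr [9.5, -0.0, 15.2]
lin cm [2.65, -17.89, -1.69] dr [10.6, -0.0, 16.9]
lin cm [2.8, -19.82, -1.78] dr [11.6, -0.0, 18.5]
lin cm [3.18, -21.77, -1.63] dr [12.7, -0.0, 20.2]
lin cm [3.68, -23.72, -1.45] dr [13.7, -0.0, 21.9]
lin cm [4.24, -25.68, -1.31] dr [14.8, -0.0, 23.6]
lin cm [4.87, -27.64, -1.22] dr [15.9, -0.0, 25.3]
lin cm [5.56, -29.6, -1.16] dr [16.9, -0.0, 27.0]
```

Request:
{"fn": "move_arm", "kwargs": {"linear": [[0.1,-1.8,-0.05],[0.25,-3.6,-0.15],[0.4,-5.4,-0.25],[0.65,-7.2,-0.4],[0.95,-9.0,-0.6],[1.3,-10.75,-0.85],[1.7,-12.5,-1.1],[2.15,-14.2,-1.35],[2.55,-15.95,-1.65],[2.65,-17.9,-1.7],[2.8,-19.8,-1.8],[3.2,-21.75,-1.65],[3.7,-23.7,-1.45],[4.25,-25.7,-1.3],[4.85,-27.65,-1.2],[5.55,-29.6,-1.15],[5.55,-29.6,-1.15],[5.55,-29.6,-1.15]], "dr": [[1.1,0,1.7],[2.1,0,3.4],[3.2,0,5.1],[4.2,0,6.7],[5.3,0,8.4],[6.3,0,10.1],[7.4,0,11.8],[8.5,0,13.5],[9.5,0,15.2],[10.6,0,16.9],[11.6,0,18.5],[12.7,0,20.2],[13.7,0,21.9],[14.8,0,23.6],[15.9,0,25.3],[16.9,0,27.0],[16.9,0,27.0],[16.9,0,27.0]], "hand": [2,2,2,2,2,2,2,2,2,2,2,2,2,2,2,2,2,2]}}

```text
clock: 16.23
position: [0.5074, -0.249, 0.1622]
ee_rot: [0.27, 0.2, 0.94, -0.056]
force: [-0.2, -0.0, -1.9]
grip_width: 0.319
```

```bash
python3 - <<'E'
from look import *
o,Rc=look("h",("scene","top","wrist"))
# predicted canister pose: grip fixed in tool: canister bottom center = TCP at grasp offset
RT0=Rt(.1373,32)*R.from_euler("z",np.pi)
Tg=np.array([.5198,.0511,.0978]); c=T(STN,[(0,-.056,.010)])[0]
Rg=R.from_quat([-.066,.959,.019,.276]);off=Rg.inv().apply(c-Tg)
cc=o["position"]+Rc.apply(off);print("canister bottom",cc,"up",(Rc*Rg.inv()).apply([0,0,1]))
C=cams();yaw=STN[2]+ (Rc*Rg.inv()).as_euler("ZYX")[0];print(yaw)
for n,of in (("scene",(190,140)),("top",(310,130))):
    im=cv2.imread(f"pics/h_{n}.png");k=5;cr=cv2.resize(im[of[1]:of[1]+110,of[0]:of[0]+150],None,fx=k,fy=k,interpolation=cv2.INTER_CUBIC)
    P=T((cc[0],cc[1],yaw),[(x,y,cc[2]+z) for x in(-.04,.04) for y in(-.02,.02) for z in(0,.075)])
    for a in proj(C[n],P): cv2.circle(cr,tuple(int(v) for v in (a-of)*k+2),2,(0,0,255),-1)
    cv2.imwrite(f"pics/h_{n}_c.png",cr)
E
```

```text
16.225 [ 0.50735838 -0.24898636  0.16219508] [ 0.5   0.44 -0.12  2.23  2.63  0.1  -1.05] [-0.2 -0.  -1.9] 0.3185760200960543
z [ 0.48570121 -0.21365684 -0.8476114 ] y [0.40585733 0.91393382 0.00219109] lamp 0.09624808766733119
canister bottom [ 0.5555284  -0.2694134   0.07433767] up [ 1.46650766e-04 -2.45160640e-03  9.99996984e-01]
-0.41334466107435264
```

View pics/h_scene_c.png

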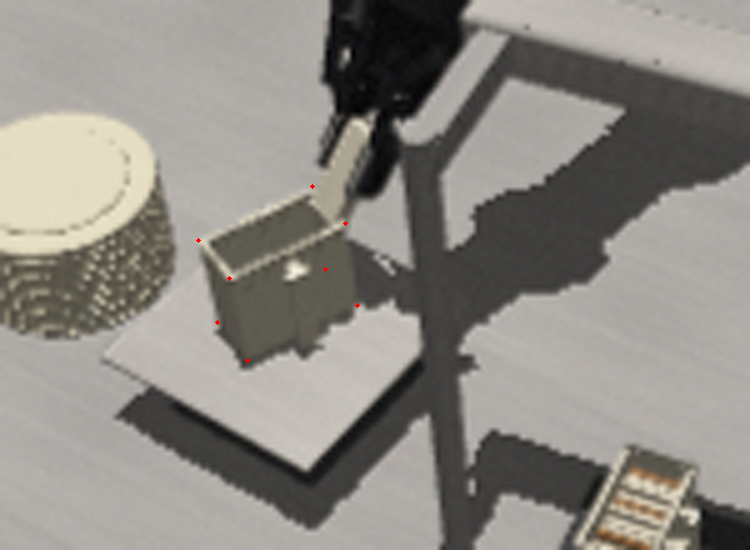

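View pics/h_top_c.png

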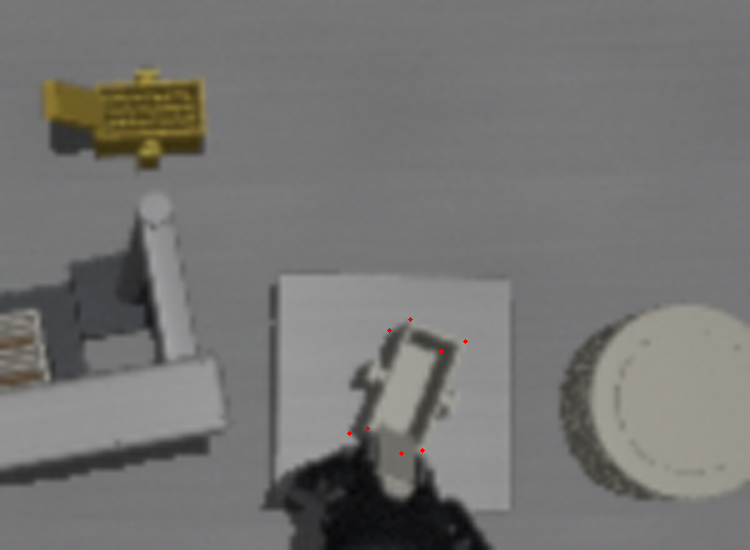

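The canister hangs upright over the plate's middle, about 15 mm above it. Lowering gently.

Request:
{"fn": "move_arm", "kwargs": {"linear": [[0.2,0,0.35],[0.4,0,0.7],[0.6,0,0.95],[0.6,0,1.0]], "dr": [[0,0,0],[0,0,0],[0,0,0],[0,0,0]], "hand": [2,2,2,2]}}

```text
clock: 16.88
position: [0.5079, -0.2494, 0.1538]
ee_rot: [0.273, 0.199, 0.939, -0.057]
force: [-14.1, 7.6, 26.3]
grip_width: 0.318
```

Request:
{"fn": "move_arm", "kwargs": {"linear": [[0.05,0,0.1],[0.1,0,0.17],[0.15,0,0.25],[0.15,0,0.25]], "dr": [[0,0,0],[0,0,0],[0,0,0],[0,0,0]], "hand": [2,2,2,2]}}

```text
clock: 17.38
position: [0.5081, -0.2493, 0.1537]
ee_rot: [0.275, 0.199, 0.939, -0.058]
force: [-24.1, 9.9, 43.4]
grip_width: 0.321
```

Contact came earlier than predicted, with the plate top at about 0.066 m. I'm backing off the pressure.

Request:
{"fn": "move_arm", "kwargs": {"linear": [[-0.1,0,-0.16],[-0.2,0,-0.3],[-0.2,0,-0.3]], "dr": [[0,0,0],[0,0,0],[0,0,0]], "hand": [2,2,2]}}

```text
clock: 17.75
position: [0.508, -0.2493, 0.1537]
ee_rot: [0.272, 0.199, 0.94, -0.057]
force: [-10.0, 4.4, 17.0]
grip_width: 0.316
```

```bash
python3 - <<'E'
from look import *
o,Rc=look("i",("scene","top","wrist"));print(o["ft_torque"],Rc.inv().apply([0,0,-1]))
Rg=R.from_quat([-.066,.959,.019,.276]);print((Rc*Rg.inv()).apply([0,0,1]))
for n,of in (("scene",(190,140)),):
    im=cv2.imread(f"pics/i_{n}.png");cv2.imwrite(f"pics/i_{n}_c.png",cv2.resize(im[of[1]:of[1]+110,of[0]:of[0]+150],None,fx=5,fy=5,interpolation=cv2.INTER_CUBIC))
E
```

```text
17.75 [ 0.50802235 -0.24926402  0.1537253 ] [ 0.53  0.46 -0.15  2.24  2.64  0.14 -1.06] [-10.    4.4  17. ] 0.3155265905801055
z [ 0.48922067 -0.21576097 -0.8450505 ] y [0.40554298 0.91407491 0.00139438] lamp 0.09941448441462288
[0.4588299 0.5290556 0.1664755] [ 0.53468468 -0.00139438  0.8450505 ]
[-3.92620981e-03  2.27416406e-04  9.99992267e-01]
```

View pics/i_scene_c.png

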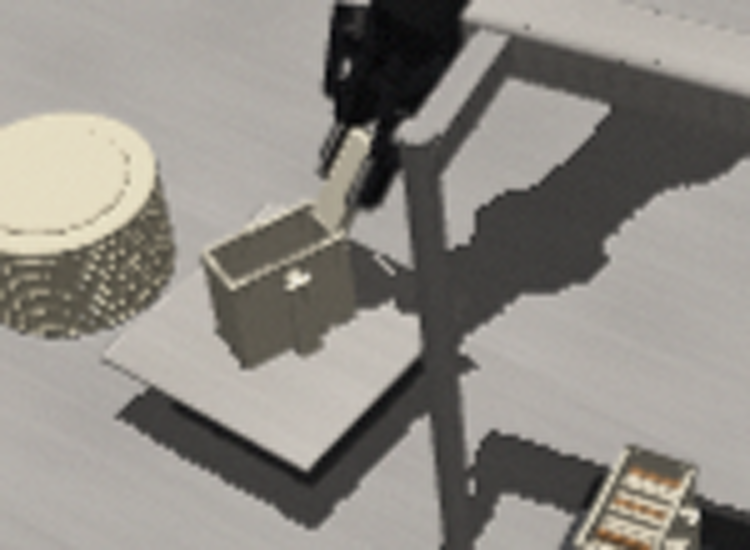

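Request:
{"fn": "move_arm", "kwargs": {"linear": [[-0.08,0,-0.13],[-0.13,0,-0.2],[-0.13,0,-0.2]], "dr": [[0,0,0],[0,0,0],[0,0,0]], "hand": [2,2,2]}}

```text
clock: 18.27
position: [0.5081, -0.2495, 0.1539]
ee_rot: [0.271, 0.2, 0.94, -0.057]
force: [-1.7, 3.3, 3.5]
grip_width: 0.321
```

Request:
{"fn": "move_arm", "kwargs": {"linear": [[0,0,0],[0,0,0],[0,0,0],[0,0,0],[0,0,0],[0,0,0]], "dr": [[0,0,0],[0,0,0],[0,0,0],[0,0,0],[0,0,0],[0,0,0]], "hand": [2.9,3.2,4,5,6,6]}}

```text
clock: 19.02
position: [0.5078, -0.2499, 0.1538]
ee_rot: [0.271, 0.2, 0.94, -0.057]
force: [-0.3, -0.6, -0.3]
grip_width: 0.701
```

```bash
python3 - <<'E'
from look import *
o,Rc=look("j",("wrist","scene"))
par,e=fitp();q=np.array(o["joints"])
for d in (.02,.04,.06,.08,.1):
    p=o["position"]-Rc.apply([0,0,d])
    q,e_,a_=ik(p,Rc,q,par,.002);print(d,np.round(q,2),round(e_,1),round(a_,1),round(lampd(p,Rc),3))
q=np.array(o["joints"])
for d in (.02,.04,.06,.08,.1):
    p=o["position"]+[0,0,d]
    q,e_,a_=ik(p,Rc,q,par,.002);print(d,np.round(q,2),round(e_,1),round(a_,1),round(lampd(p,Rc),3))
E
```

```text
19.025 [ 0.50778653 -0.24987159  0.15378713] [ 0.52  0.46 -0.14  2.24  2.64  0.13 -1.06] [-0.3 -0.6 -0.3] 0.7011419361757536
z [ 0.48587526 -0.21492867 -0.84719   ] y [0.40688263 0.91347903 0.00160692] lamp 0.09921359657443805
0.02 [ 0.5   0.41 -0.11  2.25  2.63  0.09 -1.05] 0.0 0.0 0.099
0.04 [ 0.47  0.37 -0.06  2.25  2.62  0.04 -1.05] 0.0 0.0 0.099
0.06 [ 0.63  0.33 -0.27  2.25  1.48  0.1   0.09] 0.0 0.0 0.099
0.08 [ 0.8   0.3  -0.48  2.25  1.22  0.17  0.36] 0.0 0.0 0.099
0.1 [ 0.93  0.27 -0.63  2.25  1.05  0.21  0.52] 0.0 0.0 0.099
0.02 [ 0.48  0.42 -0.07  2.22  2.63  0.06 -1.05] 0.0 0.0 0.092
0.04 [ 0.65  0.39 -0.31  2.19  1.48  0.13  0.1 ] 0.0 0.0 0.086
0.06 [ 0.8   0.38 -0.51  2.16  1.22  0.22  0.38] 0.0 0.0 0.081
0.08 [ 0.91  0.36 -0.64  2.13  1.07  0.28  0.53] 0.0 0.0 0.077
0.1 [ 0.99  0.35 -0.75  2.1   0.95  0.34  0.65] 0.0 0.0 0.075
```

View pics/j_wrist.png

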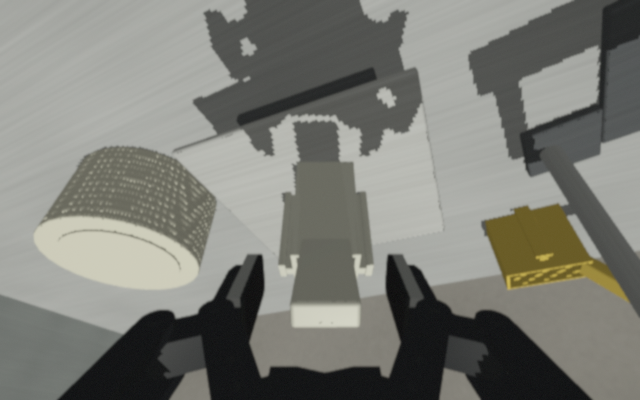

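```bash
python3 - <<'E'
from look import *
o=r.get_obs();q_=o["ee_rot"];Rc=R.from_quat([q_[1],q_[2],q_[3],q_[0]])
par,e=fitp();q=np.array(o["joints"]);w=[]
for sgn in (1,-1):
  q=np.array(o["joints"]);w=[]
  for d in (.01,.02,.035,.05,.065,.08):
    Rr=Rc*R.from_euler("y",sgn*d*120,degrees=True);p=o["position"]-Rc.apply([0,0,d])
    q,e_,a_=ik(p,Rr,q,par,.002);w.append((p,Rr));print(d,np.round(Rr.apply([0,0,1]),2),np.round(q,2),round(e_,1),round(a_,1),round(lampd(p,Rr),3))
  rows(o,w)
E
```

```text
0.01 [ 0.47 -0.21 -0.86] [ 0.48  0.43 -0.08  2.23  2.63  0.07 -1.05] 0.0 0.0 0.097
0.02 [ 0.45 -0.2  -0.87] [ 0.46  0.41 -0.05  2.21  1.65  0.02 -0.07] 0.0 0.0 0.095
0.035 [ 0.43 -0.19 -0.88] [ 0.78  0.41 -0.49  2.18  1.16  0.23  0.43] 0.0 0.0 0.092
0.05 [ 0.4  -0.18 -0.9 ] [ 0.9   0.41 -0.64  2.16  0.99  0.32  0.6 ] 0.0 0.0 0.09
0.065 [ 0.38 -0.17 -0.91] [ 0.98  0.4  -0.75  2.13  0.87  0.4   0.72] 0.0 0.0 0.089
0.08 [ 0.35 -0.15 -0.92] [ 1.04  0.39 -0.83  2.11  0.77  0.48  0.81] 0.0 0.0 0.088
lin cm [-0.0, 0.0, -1.0] dr [0.0, 1.2, -0.0]
lin cm [-0.0, 0.0, -2.0] dr [-0.0, 2.4, -0.0]
lin cm [-0.0, -0.0, -3.5] dr [0.0, 4.2, 0.0]
lin cm [0.0, -0.0, -5.0] dr [0.0, 6.0, -0.0]
lin cm [-0.0, -0.0, -6.5] dr [0.0, 7.8, 0.0]
lin cm [0.0, -0.0, -8.0] dr [-0.0, 9.6, -0.0]
0.01 [ 0.5  -0.22 -0.84] [ 0.54  0.44 -0.17  2.26  2.65  0.15 -1.07] 0.0 0.0 0.102
0.02 [ 0.52 -0.23 -0.82] [ 0.56  0.42 -0.19  2.28  2.66  0.17 -1.07] 0.0 0.0 0.104
0.035 [ 0.54 -0.24 -0.81] [ 0.6   0.39 -0.23  2.31  2.67  0.21 -1.09] 0.0 0.0 0.107
0.05 [ 0.56 -0.25 -0.79] [ 0.63  0.36 -0.27  2.34  2.69  0.23 -1.11] 0.0 0.0 0.109
0.065 [ 0.59 -0.26 -0.77] [ 0.66  0.33 -0.31  2.36  2.72  0.26 -1.14] 0.0 0.0 0.111
0.08 [ 0.61 -0.27 -0.75] [ 0.69  0.3  -0.34  2.39  2.74  0.28 -1.16] 0.0 0.0 0.111
lin cm [-0.0, 0.0, -1.0] dr [-0.0, -1.2, -0.0]
lin cm [-0.0, 0.0, -2.0] dr [-0.0, -2.4, 0.0]
lin cm [-0.0, -0.0, -3.5] dr [0.0, -4.2, 0.0]
lin cm [0.0, -0.0, -5.0] dr [-0.0, -6.0, -0.0]
lin cm [-0.0, -0.0, -6.5] dr [0.0, -7.8, 0.0]
lin cm [0.0, -0.0, -8.0] dr [0.0, -9.6, -0.0]
```

Request:
{"fn": "move_arm", "kwargs": {"linear": [[0,0,-0.5],[0,0,-1],[0,0,-2],[0,0,-3],[0,0,-4],[0,0,-5],[0,0,-6.5],[0,0,-8],[0,0,-8],[0,0,-8]], "dr": [[0,-0.6,0],[0,-1.2,0],[0,-2.4,0],[0,-3.6,0],[0,-4.8,0],[0,-6,0],[0,-7.8,0],[0,-9.6,0],[0,-9.6,0],[0,-9.6,0]], "hand": [6,6,6,6,6,6,6,6,6,6]}}

```text
clock: 20.38
position: [0.4692, -0.2329, 0.2217]
ee_rot: [0.348, 0.195, 0.914, -0.073]
force: [-0.3, 0.3, -0.5]
grip_width: 0.705
```

```bash
python3 - <<'E'
from look import *
o,Rc=look("k",("wrist","scene","top"))
a=cv2.imread("pics/k_scene.png")[140:300,190:430];b=cv2.imread("pics/k_top.png")[130:290,200:440]
cv2.imwrite("pics/k_c.png",np.vstack([cv2.resize(x,(450,300),interpolation=cv2.INTER_CUBIC) for x in (a,b)]))
C=cams()
# canister pose fit check from rim corners via trace mask centroid
for n in ("scene","top"):
    d=r.trace("empty_canister",n)
    for k in d[:2]: print(n,k["p"],k["position"])
    print("pred rim centre",proj(C[n],[(.5557,-.2703,.06+.06)]))
    x=np.load("/dev/null") if 0 else None
# bins: difference to start image
for n in ("scene","top"):
    i0=cv2.imread(f"pics/a_{n}.png");i1=cv2.imread(f"pics/k_{n}.png")
    D=cv2.absdiff(i0,i1).max(2)
    if n=="scene": print("bins diff mid/full/left",(D[245:290,345:405]>40).sum(),"right",(D[235:262,305:326]>40).sum())
E
```

```text
20.375 [ 0.46916266 -0.23294966  0.22172169] [ 0.7   0.3  -0.35  2.39  2.73  0.29 -1.15] [-0.3  0.3 -0.5] 0.7050744055398841
z [ 0.60828796 -0.26988422 -0.74642365] y [0.40719415 0.91334022 0.00160122] lamp 0.11120592356096656
scene 0.74 [248.5, 191.5]
scene 0.45 [376.5, 175.4]
pred rim centre [[245.01257856 192.48520177]]
top 0.71 [388.8, 209.7]
pred rim centre [[391.46601224 207.07965143]]
bins diff mid/full/left 3 right 14
```

View pics/k_c.png

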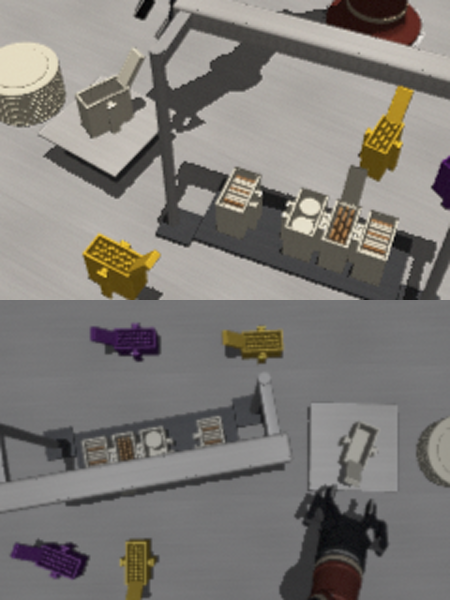

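View pics/k_wrist.png

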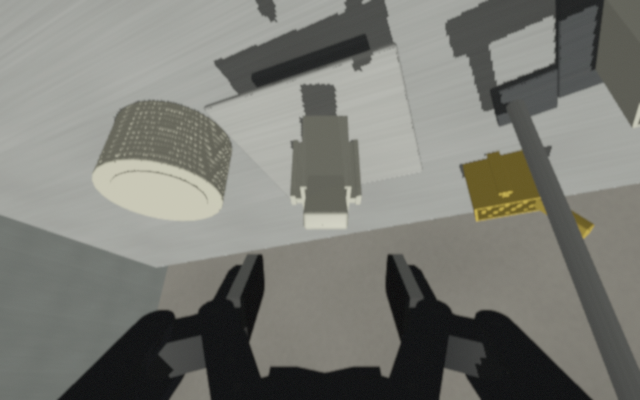

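The canister stands upright at the plate's middle, and the hand is clear of it. The other bins are unmoved. Handing in.

```bash
python3 -c "
from workcell import r
print(r.hand_in())"
```

```text
the job is handed in; nothing more can be done
None
```

The empty canister now stands upright on the stand's plate, close to its middle. The job was handed in at about 20.4 s, and no verdict is reported. I lifted it 85 mm straight up out of the row by its handle, swung it clear in front of the lamp, and lowered it onto the plate.

**Last checks**
- **Canister:** in the last pictures it stands upright and the hand is clear of it. Its middle is an estimated few mm from the plate's middle. I took this from the arm pose before lowering and a rough check against the pictures, not from a separate fit.
- **Neighbours:** the bins look unmoved against the first scene picture. Only 3 and 14 pixels differed in the two patches I compared.
- **Robot:** the wrist force read about zero, so the robot touches nothing.

**What disagreed or went wrong**
- **Plate height:** the cameras put the plate top at 59 mm, but contact came at about 65 mm. The wrist force briefly reached about 50 N in total (43 N of it vertical) before I backed off and opened the gripper. That is below the 80 N limit.
- **First approach:** it ran the arm into its joint limits in free space, so I flipped the wrist and came in a second time.

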